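# Set the plunger stop of the corking head with a setting gauge

### The arm

A 6-joint arm with a two-finger parallel gripper is mounted at the origin on the work surface. World frame = base frame: x ahead of the robot, y to its left, z up, the work surface at z = 0. Lengths are in m, angles in degrees, forces in N, time in s.
With the tool pointing down it reaches from about 0.3 to 0.75 m from the base axis. Payload 8.5 kg.
Tool frame: the origin (TCP) lies on the centre line of the jaws, within the pads' length; the fingertips stand 14 mm ahead of it and the grasp point (between the pads) lies 5 mm behind it; z points along the fingers, x is the direction in which the jaws open and shut, and the axes are right-handed (so a half turn about z gives the same grasp; the last joint's range is limited). The gripper opens to 85 mm and grips with 20 to 120 N. Pads are 22 mm wide; open, the fingers measure 114 mm over their backs; the gripper's body (76 mm by 85 mm) begins 54 mm behind the grasp point. The pads swing forward as they close: fully open they stand 13 mm farther back than shut.
Start: joints at [-77.653, 21.807, 74.336, -0, 83.858, -12.336], TCP at [0.23, -0.5, 0.245] pointing down, gripper open.
Joint ranges: [-178.18, 178.18], [-50.72, 133.34], [12.68, 142.11], [-81.47, 261.47], [9.98, 163.14], [-165.26, 165.26]. Speed limits (degrees/s): [136.94, 136.94, 180, 180, 180, 180].

### API

Orientations are given as a 3x3 rotation matrix whose columns are the frame's x, y, z axes.
In Python, from rig import * gives the robot as it stands.
- The arm moves only by the shell command python3 -m crank 'ROWS' [FORCE]. ROWS is JSON, one flat list of numbers, 7 for each row, row after row: the turn, a rotation vector about the world's x, y, z in rad, then the shift along the world's x, y, z in m, then the opening in per cent of the stroke, from 0 (shut) to 100 (fully open). A call has 1 to 20 rows; each row shifts and turns the commanded pose from where the row before left it; what a row does not reach is not made up. A row lasts 1/10 s, in which the tool goes at most 50 mm and 8.59 degrees, less where a joint would pass 70% of its speed; a pose out of reach is approached as far as the arm can. A call is refused whole if a number of a shift passes 0.05 or a number of a turn 0.15, either way. A call with a gripper value outside its range is refused whole. The fingers move at their own pace and stop on an object; FORCE is the grip in N (left out, the last holds). Time passes only in rows, so rows that do not move let the fingers close. It gives the time, the measured TCP pose, the force and the opening at its end, in the units of the state.
- observe(): the state, without advancing time (a new reading comes with each control period).
- get_image(name): name is "side" or "top"; returns a dict with "frame" (384x512x3 uint8, red, green, blue), "fov_y" (degrees; the focal length in pixels is half the picture's height over the tangent of half this angle, whatever the lens; pixels are square), "cx", "cy" (the principal point, pixels), "k1" (the pictures are not rectified: a ray, as slopes to the right and down, at radius r is drawn at 1 + k1 r^2 times it, then the intrinsics apply), "world_to_cam" (4x4, takes a point from world to camera coordinates). Camera axes: x right, y up, looking along -z (the intrinsics and any distortion apply to the point x, -y, -z); pixel columns grow to the right and rows downward; lengths in m; the calibration is good to about 2 mm. A picture is of the moment at which its call begins. There is no depth.
- close_job(): hands the job in, once; it reports no verdict.
The state is a dict: "time_s": time; "q": joint angles; "qvel": joint speeds; "joint_efforts": joint torques, N m; "position": TCP position; "tool_rot": TCP orientation; "ft_force": force on the tool from outside, world axes, zero at the start; "wrist_torque": the same for the moment, N m; "grip_width": finger opening in m.
Only numpy, scipy, OpenCV 4.12 (cv2) and the standard library are available. Lean on these libraries where they do the work, as an engineer would, in place of code of your own. Each camera call takes 0.05 s, during which the arm holds its last target. There are 200 camera calls.

### The job

Set the stop screw of the corking head with the red-handled 4 mm gauge: slide the blade flat along the bed into the gap, well past the screw's foot, then turn the wing knob clockwise until the foot just drags on the blade, neither loose nor clamped. Let go, draw the blade out against that light drag, leave the screw so set, and lay the red gauge back flat in its tray; disturb nothing else.

Things in the scene. Friction and masses are not known exactly. Their poses are not given: they have to be found in the camera images.
- head: corking head of a bottling machine, bolted down: grey-green service plate 170 x 370 x 14 mm, above it the bed, a flat grey steel plate. Origin: centre of the service plate's underside, on the bench; z up, y along the long side. The upright stop screw stands at x = 0, y = -60 mm; the gauge goes in from the open -y end. Only the screw moves
- crosshead (a point): top of the plunger clevis, the tallest part: at y = +85 mm of head, 210 mm above the bench, between two guide pillars (x = +-55 mm). From the crosshead below it (150 mm wide) a nose 44 mm wide with a round end of 25 mm radius reaches towards -y and carries the screw; the nose's end is 110 to 144 mm above the bench
- bed (a point): point on the bed's flat top right under the screw's axis, 72 mm above the bench; axes as those of head. The bed plate lies on shims, so its true top is anywhere from 71.2 to 72.8 mm. It is 150 mm wide (x) and reaches from 115 mm to the -y side of this point to far beyond it on the +y side
- screw: stop screw, in one piece: black wing knob, stem, and some 110 mm below the wing's top the foot, a flat steel disc of 28 mm diameter. Origin: centre of the wing's top, on the screw's axis (about 186 mm above the bench). The wing is a bar 50 mm long (x axis), 13 mm thick (y) and 34 mm high, yellow mark at +x, over a hub 34 mm across and 7 mm thick. Grip it across its thickness, from above
- thread (a point): point on the screw's axis at the top of the nose, 146 mm above the bench. Thread: 8 mm feed a turn (1.27 mm per rad); clockwise from above lowers the whole screw, knob included (follow it down while gripping). It stays where it is left. Turning takes 0.06 N m when free; once the foot rubs on the blade the moment rises, by about 0.01 N m per 0.1 rad (read it with no side force on the knob)
- gap (a point): point 5 mm above bed: the gap between bed and foot. At the start it is 4.9 to 7.7 mm high (no mark tells how much), so that the 4 mm blade goes in freely; from there the foot meets the blade after 0.7 to 2.9 rad of turning. Once it touches, each further 0.1 rad adds 4 to 5 N to the foot's load on the blade
- gauge_red: 4 mm setting gauge: steel blade 134 x 28 x 4 mm with a red block handle 36 x 28 mm, rising to 36 mm above the blade's underside; about 0.09 kg. Origin: underside, below the middle of the handle; x along the blade, tip at +115 mm, rear end at -19 mm. Starts flat in the tray. In use: flat on the bed, blade along head's +y, tip about 25 mm past the screw's axis
- red_tip (a point): middle of the blade's tip edge, at its underside. The drag is right when pulling the blade takes about 2 to 7 N; under 1 N it is loose; a foot load above 25 N harms the blade. Fingers closing on the handle can press it on the bed by several newtons, which adds to the drag felt; raising the grip 1 to 2 mm takes this off
- gauge_yellow: 2.5 mm gauge of the same shape with a yellow handle, beside the red one in the tray; not used, to be left alone
- tray: fixed wooden tray with blue lining, 215 (x) x 205 (y) mm outside, rim 14 mm high and 5 mm thick, inner floor 5 mm above the bench; origin at the centre of its underside. The two gauges lie in it side by side along its y axis, handles towards -y, about 90 mm apart, in either order
- bowl: steel bowl, 110 mm across, 45 mm high; bystander, origin at its foot
- bottle: full wine bottle, dark with white label and red capsule, 75 mm across, 298 mm high, standing; bystander, origin at its foot
- cork_0: wine cork, 25 mm across, 45 mm high, standing; bystander, origin at its foot
- cork_1: another such cork, standing; bystander
- wrench: open-ended wrench lying flat; bystander
- grease_jar: white jar with green lid, 60 mm across, 60 mm high; bystander, origin at its foot
Mind the look-alikes: they are no part of the job. Leave any brown or turquoise look-alike of the gauge_red alone.

How it is judged (in metres and radians):
On the way, in this order (a step that is already met when the one before it is completed fails the run):
1. the red gauge's blade lies flat on the bed in the gap, its tip at least 18 mm past the screw's axis (x of red_tip in the frame of bed between -0.008 and 0.008 m and z of red_tip in the frame of bed between -0.003 and 0.003 m and angle between gauge_red's own z axis and vertical below 0.06 rad and y of red_tip in the frame of bed above 0.018 m), for 0.2 s.
2. the screw has been turned down so that its foot bears lightly (1 to 12 N) on the blade, with the fingers off the gauge (x of red_tip in the frame of bed between -0.008 and 0.008 m and z of red_tip in the frame of bed between -0.003 and 0.003 m and angle between gauge_red's own z axis and vertical below 0.06 rad and contact force between gauge_red and screw between 1 and 12 N and contact force between the fingers and gauge_red below 0.1 N), for 0.3 s.
3. the fingers draw the blade out with the foot still dragging lightly on it (0.7 to 12 N) (y of red_tip in the frame of bed between -0.006 and 0.01 m and contact force between gauge_red and screw between 0.7 and 12 N and contact force between the fingers and gauge_red above 0.5 N).
At the end, for the whole second after the job is handed in: the screw is still set, its wing's top 110.7 to 112.9 mm above the nominal bed point; the red gauge lies flat in the tray, wholly inside its rim (tilt under 0.08 rad), released and at rest (z of screw in the frame of bed between 0.1107 and 0.1129 m and x of gauge_red in the frame of tray between -0.095 and 0.095 m and y of gauge_red in the frame of tray between -0.09 and 0.09 m and x of red_tip in the frame of tray between -0.105 and 0.105 m and y of red_tip in the frame of tray between -0.1 and 0.1 m and z of gauge_red in the frame of tray below 0.009 m and angle between gauge_red's own z axis and vertical below 0.08 rad and linear speed of gauge_red below 0.02 m/s and contact force between the fingers and gauge_red below 0.1 N); the robot touches nothing.
It fails at once if the blade is clamped: the screw's foot presses on the red gauge with more than 25 N (contact force between gauge_red and screw above 25 N).
It fails at once if the yellow gauge is moved by more than 20 mm (distance of gauge_yellow from where it was at the start of the episode above 0.02 m).
It fails at once if the bottle, bowl, a cork, the wrench or the grease jar is moved by more than 20 mm (distance of any of bowl, bottle, cork_0, cork_1, wrench, grease_jar from where it was at the start of the episode above 0.02 m).
It also fails if it takes over 72 s, if anything falls off the work surface, if the arm or the gripper's body presses on something with over 40 N, if the wrist force passes 120 N, or if a joint passes its speed limit or range.

## Working session

There is one attempt and no reset: what is moved stays moved. The work goes in short steps, Python scripts to look and compute and a shell command to move; the robot and the scene stay as the last step left them, time stands still between calls to the robot, and variables do not carry over. Pictures are saved under pics/ and viewed, about 8 in all and at most 12, crops included, and the job is handed in when it is done.

```bash
ls; mkdir -p pics
python3 - <<'E'
from rig import *
import cv2,numpy as np,pickle
s=observe();print({k:np.round(v,3).tolist() for k,v in s.items()})
ims={n:get_image(n) for n in("side","top")}
pickle.dump(ims,open('ims.pkl','wb'))
for n,i in ims.items():
    print(n,i['fov_y'],i['cx'],i['cy'],i['k1'],np.round(i['world_to_cam'],3).tolist())
    cv2.imwrite(f'pics/{n}0.png',cv2.resize(i['frame'][:,:,::-1],(768,576),interpolation=cv2.INTER_CUBIC))
E
```

```text
pics
{'time_s': 0.0, 'q': [-77.654, 21.84, 74.386, 0.0, 83.859, -12.336], 'qvel': [0.059, 0.034, -0.084, -0.002, 0.006, -0.021], 'joint_efforts': [-0.001, -44.847, -23.128, -0.0, 0.005, 0.0], 'position': [0.23, -0.499, 0.245], 'tool_rot': [[0.418, -0.909, -0.0], [-0.909, -0.418, 0.001], [-0.001, -0.0, -1.0]], 'ft_force': [-0.604, 0.988, -0.801], 'wrist_torque': [-0.012, 0.01, -0.052], 'grip_width': 0.085}
side 46.673991943861694 248.49855156070873 181.1343751928302 -0.10825741240253874 [[-0.987, -0.16, -0.019, 0.52], [0.084, -0.611, 0.787, -0.132], [-0.138, 0.775, 0.617, -1.208], [0.0, 0.0, 0.0, 1.0]]
top 55.217368005069666 248.51319281346008 183.7695699825993 -0.09146233226216541 [[-0.096, -0.995, -0.005, 0.09], [0.969, -0.095, 0.228, -0.567], [-0.227, 0.017, 0.974, -0.938], [0.0, 0.0, 0.0, 1.0]]
```

View pics/side0.png

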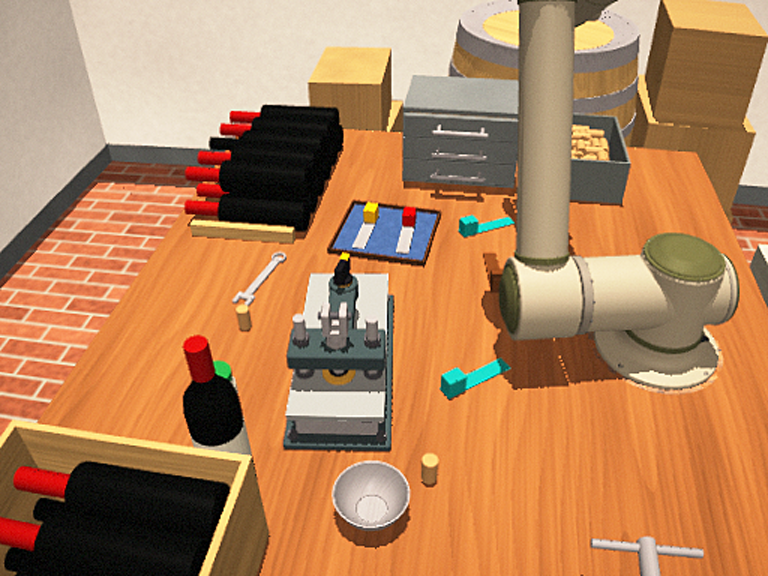

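View pics/top0.png

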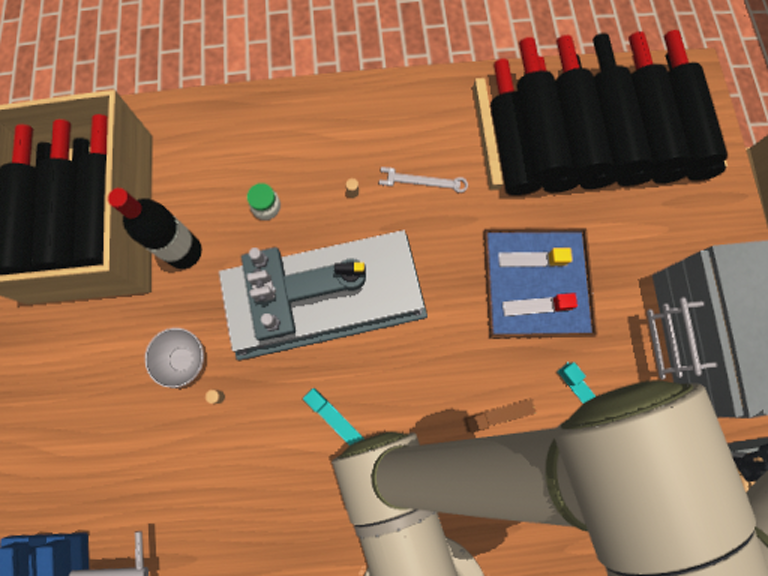

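Side view: the head is in the middle, with the black wing and its yellow mark at about (343,265). The tray is behind it, red gauge at (408,215), yellow at (370,212). Top view: the head points to image right (world -y), with the wing at (350,268). In the tray at (540,283) the red handle is at (566,301) and the yellow at (562,256). The turquoise look-alikes are well away from both.

```bash
cat > h.py <<'E'
import cv2,numpy as np
def K(i):
    f=192/np.tan(np.radians(i['fov_y'])/2); return np.array([[f,0,i['cx']],[0,f,i['cy']],[0,0,1.]]),np.array([i['k1'],0,0,0.])
def rays(i,px):
    k,d=K(i); u=cv2.undistortPoints(np.asarray(px,float).reshape(-1,1,2),k,d)[:,0]
    W=np.array(i['world_to_cam']);R=W[:3,:3]
    return -R.T@W[:3,3],np.c_[u[:,0],-u[:,1],-np.ones(len(u))]@R
def onz(i,px,z):
    o,v=rays(i,px); return (o+v*((z-o[2])/v[:,2])[:,None])[:,:2]
def proj(i,P):
    k,d=K(i);W=np.array(i['world_to_cam']);c=np.atleast_2d(P)@W[:3,:3].T+W[:3,3]
    return cv2.projectPoints((c*[1,-1,-1]).reshape(-1,1,3),np.zeros(3),np.zeros(3),k,d)[0][:,0]
def tri(a,pa,b,pb):
    o1,d1=rays(a,[pa]);o2,d2=rays(b,[pb]);d1,d2=d1[0],d2[0]
    t=np.linalg.lstsq(np.c_[d1,-d2],o2-o1,rcond=None)[0]
    p,q=o1+t[0]*d1,o2+t[1]*d2; return (p+q)/2,np.linalg.norm(p-q)
def blob(m,near,big=15):
    m=cv2.morphologyEx(m.astype(np.uint8),cv2.MORPH_CLOSE,np.ones((2,2)))
    n,l,s,c=cv2.connectedComponentsWithStats(m)
    ok=[j for j in range(1,n) if s[j,4]>=big]; j=min(ok,key=lambda j:np.hypot(*(c[j]-near)))
    return l==j,c[j],s[j]
def rect(i,m,z):
    cs=cv2.findContours(m.astype(np.uint8),cv2.RETR_EXTERNAL,cv2.CHAIN_APPROX_NONE)[0]
    c=max(cs,key=len)[:,0]
    r=cv2.minAreaRect(onz(i,c,z).astype(np.float32)*1000); b=cv2.boxPoints(r)
    return np.round(r[0],1),np.round(r[1],1),r[2],np.round(b,1)
E
python3 - <<'E'
import pickle;from h import *
ims=pickle.load(open('ims.pkl','rb'));t=ims['top'];s=ims['side']
def hsv(i): return cv2.cvtColor(i['frame'],cv2.COLOR_RGB2HSV).astype(int)
for n,i,pr,py,pb,pm in(('top',t,(377,200),(375,171),(360,190),(240,178)),('side',s,(272,143),(247,141),(256,155),(230,172))):
    h=hsv(i);H,S,V=h[...,0],h[...,1],h[...,2]
    red=((H<6)|(H>174))&(S>180)&(V>70);yel=(H>22)&(H<35)&(S>150)&(V>80);blue=(H>100)&(H<125)&(S>80)
    for nm,m,p,z in(('red',red,pr,.041),('yel',yel,py,.041),('blue',blue,pb,.005),('mark',yel,pm,.186)):
        mm,c,st=blob(m,p,8); print(n,nm,'c',c.round(1),'n',st[4],*rect(i,mm,z)[:3],onz(i,[c],z).round(4))
        if nm!='blue': 
            vv=V[mm]; print('   V levels',np.unique(vv//16*16,return_counts=True))
    grey=(S<40)&(V>130)
    for nm,p in(('blade_r',(352,204) if n=='top' else (269,160)),('blade_y',(347,173) if n=='top' else (242,158))):
        mm,c,st=blob(grey,p); r=rect(i,mm,.009); print(n,nm,c.round(1),st[4],*r[:3],r[3].tolist())
    if n=='top':
        mm,c,st=blob(grey,(240,200),200); 
        for z in(.072,): r=rect(i,mm,z); print('bed',st,*r[:3],r[3].tolist())
print(t['frame'][195:205,370:386,0]);print(s['frame'][140:156:2,266:278,0])
c=cv2.resize(t['frame'][140:250,140:300,::-1],(800,550),interpolation=cv2.INTER_CUBIC);cv2.imwrite('pics/headtop.png',c)
E
```

```text
top red c [377.3 201.8] n 144 [ 491.4 -319.6] [42.2 28.4] 84.28667449951172 [[ 0.4919 -0.3191]]
   V levels (array([ 64,  80,  96, 112, 128, 144, 160, 176, 192, 208, 224]), array([ 7, 21,  5,  5,  6,  5,  4,  1,  5,  7, 78]))
top yel c [375.4 170.5] n 91 [ 582.1 -329.8] [32.5 20.7] 84.5111083984375 [[ 0.5821 -0.3297]]
   V levels (array([128, 144, 160, 176, 208, 224, 240]), array([ 1,  1,  1, 12,  3, 71,  2]))
top blue c [359.8 190.1] n 3127 [ 541.5 -288.6] [190.2 196.7] 84.09107208251953 [[ 0.5366 -0.2867]]
top mark c [239.8 178.5] n 39 [559.8  56.2] [14.5 12.4] 84.40727996826172 [[0.56   0.0567]]
   V levels (array([ 32,  48,  64,  80,  96, 112, 160, 176, 192, 208, 224, 240]), array([ 1,  5,  1,  1,  1,  1,  5,  1,  1,  2,  1, 19]))
top blade_r [352.1 205. ] 312 [ 495.2 -257.1] [96. 28.] 89.62450408935547 [[480.8999938964844, -305.0], [508.79998779296875, -305.20001220703125], [509.5, -209.1999969482422], [481.5, -209.0]]
top blade_y [349.2 173.5] 316 [ 588.2 -262.6] [95.7 27.3] 84.52210235595703 [[570.0, -308.8999938964844], [597.2000122070312, -311.5], [606.2999877929688, -216.30
[... 1880 characters left out ...]
8 228 227 229 163  95]
 [ 83  85 147 221 232 231 231 230 229 229 229 228 228 229 167  97]
 [ 83  84 140 217 232 232 232 231 231 230 229 229 228 228 170  97]
 [ 82  83 126 210 234 233 232 232 231 230 231 230 229 230 227 129]
 [ 83  85 116 203 236 234 232 228 224 218 218 216 208 204 156 100]]
[[ 98  92  89 255 255 252 252 252 252 255 255  59]
 [ 93  82 169 255 255 255 255 250 255 255 251  89]
 [ 95  85 122 146 136 137 141 142 146 182 104  91]
 [ 91  88 129 161 153 153 150 152 146 159 104  98]
 [ 90  86 124 153 157 149 152 155 153 165 102  56]
 [ 94  84 152 129 136 126 134 127 136 149  79  92]
 [ 91  94 255 250 252 251 248 254 255 214  29  99]
 [ 68 255 245 239 237 237 236 240 252 180  75  88]]
```

View pics/headtop.png

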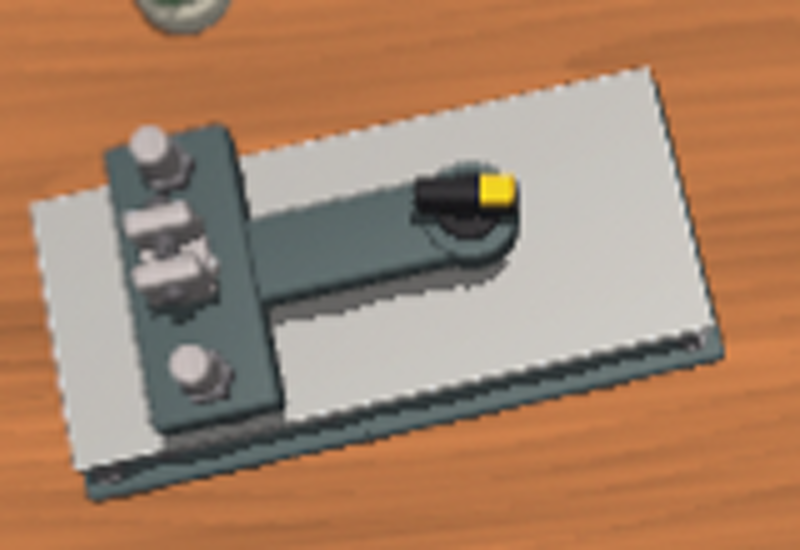

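The crop shows the bed's -y corners at (648,68) and (718,328), and its rear corners at (32,203) and (78,470). The wing runs from (415,195) to (516,190), mark to the right.

Run:
```python
import pickle;from h import *
ims=pickle.load(open('ims.pkl','rb'));t=ims['top'];s=ims['side']
h=cv2.cvtColor(t['frame'],cv2.COLOR_RGB2HSV).astype(int);H,S,V=h[...,0],h[...,1],h[...,2]
m=np.zeros(H.shape,bool);m[150:240,140:290]=True
g=m&(S<30)&(V>165)
n,l,st,c=cv2.connectedComponentsWithStats(g.astype(np.uint8)); print([(x[4],) for x in st])
big=np.isin(l,[j for j in range(1,n) if st[j,4]>150])
pts=np.argwhere(big)[:,::-1]; P=onz(t,pts,.072)*1000
r=cv2.minAreaRect(P.astype(np.float32));print('bed',r,cv2.boxPoints(r).round(1).tolist())
# wing: dark + mark
d=m&(V<55); d2=np.zeros_like(d);d2[172:184,220:246]=True
y=(H>22)&(H<35)&(S>150)&(V>60)&d2
blk=d&d2
print('wing rows');print(V[172:190,220:246])
w=blk|y; mm,c,stt=blob(w,(233,178)); R=rect(t,mm,.186);print('wing',c,*R[:3],R[3].tolist())
red=((H<6)|(H>174))&(S>180)&(V>200)&(np.arange(512)[None]>360);mm,c,_=blob(red,(377,200));R=rect(t,mm,.041);print('redtop',c,*R[:3],onz(t,[c],.041))
hs=cv2.cvtColor(s['frame'],cv2.COLOR_RGB2HSV).astype(int)
red=((hs[...,0]<6)|(hs[...,0]>174))&(hs[...,1]>180)&(hs[...,2]>225);m2,c2,_=blob(red,(272,142));print('side redtop',c2,onz(s,[c2],.041),'tri',tri(t,c,s,c2))
# triangulate mark tops
print('tri mark',tri(t,(240.2,178.2),s,(230.5,170.5)))
```

```text
[(np.int32(192256),), (np.int32(3341),), (np.int32(33),), (np.int32(827),), (np.int32(47),), (np.int32(62),), (np.int32(1),), (np.int32(41),)]
bed ((557.071533203125, 132.68984985351562), (148.8530731201172, 348.2621154785156), 7.451509475708008) [[460.70001220703125, 295.70001220703125], [505.8999938964844, -49.599998474121094], [653.5, -30.299999237060547], [608.2999877929688, 315.0]]
wing rows
[[194 194 194 194 194 194 194 194 194 194 194 156 158 144 144 144 173 166
  195 195 195 195 196 195 196 196]
 [193 194 194 194 194 194 194 195 166 157 136 116 116 109 110 110 126 119
  144 167 196 196 196 197 196 196]
 [194 194 194 194 194 194 195 149 118 116 103  83  84  76  75  73 126 126
  130 139 208 209 209 196 196 196]
 [194 194 194 130 116 116 115  77  70  68  69  53  55  48  47  47 228 229
  229 229 235 235 207 196 196 197]
 [166 152 130  62  49  48  49  49  49  49  48  48  47  46  47  44 239 240
  240 240 240 240 206 144 196 198]
 [112 110  87  47  51  53  52  53  54  52  52  54  53  54  52  51 239 240
  240 240 240 239 211 113 196 198]
 [101 103  84  50  58  57  57  56  57  58  57 
[... 1116 characters left out ...]
4
  115 114  88  55  44 181 198 198]
 [111 112 112 113 113 113 106  93  96 110 113 112 112 113 114 114 114 116
  112  87  55  45  77 198 200 200]]
wing [233.85207101 180.24260355] [557.5  70.9] [48.2 19.8] 84.41215515136719 [[545.4000244140625, 47.79999923706055], [565.0999755859375, 45.900001525878906], [569.7000122070312, 93.9000015258789], [550.0, 95.80000305175781]]
redtop [378.84 201.05] [ 493.8 -324.3] [33.3 22.8] 84.2804946899414 [[ 0.49366924 -0.32391953]]
side redtop [273.5 141.5] [[ 0.49174314 -0.31285009]] tri (array([ 0.49417396, -0.32740529,  0.03161405]), np.float64(0.0017550818876546468))
tri mark (array([0.56059477, 0.0555835 , 0.18490252]), np.float64(0.0003645542878510576))
```

```bash
python3 -m crank '[0,0,0.1425,0,0,0.05,60, 0,0,0.1425,0,0.044,0,60, 0,0,0.1425,0,0.044,0,60, 0,0,0.1425,0,0.044,0,60, 0,0,0.1425,0,0.044,0,60, 0,0,0.1425,0.044,0,0,60, 0,0,0.1425,0.044,0,0,60, 0,0,0.1425,0.044,0,0,60, 0,0,0,0.044,0,0,60, 0,0,0,0.044,0,0,60, 0,0,0,0.044,0,0,60, 0,0,0,0,0,-0.044,60, 0,0,0,0,0,-0.044,60, 0,0,0,0,0,-0.044,60, 0,0,0,0,0,-0.044,60, 0,0,0,0,0,0,60]'
python3 - <<'E'
from rig import *
from h import *
s=observe();print(s['time_s'],s['position'],np.round(s['tool_rot'],3).tolist(),s['grip_width'],s['ft_force'])
o=[]
for n,(x,y) in(("side",(272,120)),("top",(375,200))):
    i=get_image(n); c=i['frame'][y-60:y+60,x-60:x+60,::-1]; o.append(cv2.resize(c,(400,400),interpolation=cv2.INTER_CUBIC))
    p=np.array(s['position']); print(n,proj(i,[p,p+[0,0,-.014]])-[x-60,y-60])
cv2.imwrite('pics/hover.png',np.hstack(o))
E
```

```text
time_s: 1.7
position: [0.4916, -0.3217, 0.1139]
tool_rot: [[1.0, -0.0, -0.008], [-0.0, -1.0, 0.008], [-0.008, -0.008, -1.0]]
ft_force: [-0.5, 0.8, 0.9]
grip_width: 0.0511
1.7 [ 0.49156392 -0.32169478  0.11393437] [[1.0, -0.0, -0.008], [-0.0, -1.0, 0.008], [-0.008, -0.008, -1.0]] 0.051096341175841185 [-0.54111702  0.77930299  0.87249312]
side [[62.18689334 61.34446822]
 [62.12286556 65.02646114]]
top [[72.57288404 56.82655158]
 [70.67044766 57.85045193]]
```

View pics/hover.png

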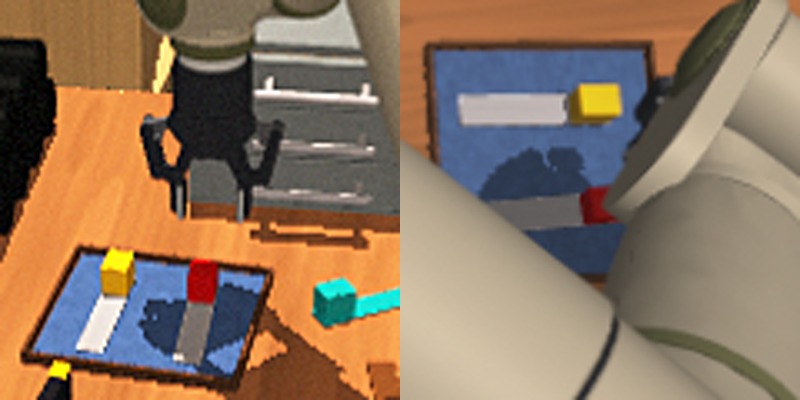

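The side crop shows the jaw tips at about (180,215) and (242,217), straddling the red handle at (203,266). They land within about 1 px of the projected TCP. I level the tool and go down.

```bash
python3 -m crank '[-0.008,-0.008,0,0.0034,0.0017,-0.03,60, 0,0,0,0,0,-0.03,60, 0,0,0,0,0,-0.015,60, 0,0,0,0,0,-0.005,60, 0,0,0,0,0,0,60, 0,0,0,0,0,0,60]'
```

```text
time_s: 2.4
position: [0.4979, -0.3228, 0.0414]
tool_rot: [[1.0, -0.0, 0.011], [0.0, -1.0, -0.01], [0.011, 0.01, -1.0]]
ft_force: [-0.7, 0.8, 0.1]
grip_width: 0.0511
```

```bash
python3 -m crank '[0.01,0.011,0,-0.003,0.0028,-0.008,60, 0,0,0,0,0,-0.0074,60, 0,0,0,0,0,0,60, 0,0,0,0,0,0,60, 0,0,0,0,0,0,60]'
```

```text
time_s: 2.9
position: [0.4942, -0.3193, 0.024]
tool_rot: [[1.0, 0.0, -0.003], [0.0, -1.0, 0.002], [-0.003, -0.002, -1.0]]
ft_force: [-0.1, -0.3, -0.7]
grip_width: 0.0514
```

```bash
python3 -m crank '[0,0,0,0,0,0.001,0, 0,0,0,0,0,0,0, 0,0,0,0,0,0,0, 0,0,0,0,0,0,0, 0,0,0,0,0,0,0, 0,0,0,0,0,0,0]' 50
python3 -m crank '[0,0,0,0,0,0.03,0, 0,0,0,0,0,0.04,0, 0,0,0,0,0,0.04,0, 0,0,0,0,0,0.04,0, 0,0,0,0,0,0,0, 0,0,0,0,0,0,0, 0,0,0,0,0,0,0]'
```

```text
time_s: 3.5
position: [0.4945, -0.3195, 0.0256]
tool_rot: [[1.0, -0.0, -0.002], [-0.0, -1.0, 0.001], [-0.002, -0.001, -1.0]]
ft_force: [-0.1, -0.1, 6.7]
grip_width: 0.0272
time_s: 4.2
position: [0.4935, -0.3187, 0.1732]
tool_rot: [[1.0, -0.0, -0.005], [-0.0, -1.0, 0.004], [-0.005, -0.004, -1.0]]
ft_force: [-1.1, -0.6, -0.7]
grip_width: 0.0275
```

```bash
python3 -m crank '[0,0,0.065,0.0149,0.0412,0,0, 0,0,0.065,0.0149,0.0412,0,0, 0,0,0,0.0149,0.0412,0,0, 0,0,0,0.0149,0.0412,0,0, 0,0,0,0.0149,0.0412,0,0, 0,0,0,0.0149,0.0412,0,0, 0,0,0,0,0,-0.03,0, 0,0,0,0,0,-0.02,0, 0,0,0,0,0,-0.01,0, 0,0,0,0,0,0,0, 0,0,0,0,0,0,0, 0,0,0,0,0,0,0]'
python3 - <<'E'
from rig import *
from h import *
import pickle
s=observe();print(s['time_s'],s['position'],np.round(s['tool_rot'],3).tolist(),s['ft_force'])
ims={n:get_image(n) for n in("side","top")};pickle.dump((s['position'],ims),open('ims2.pkl','wb'))
o=[cv2.resize(ims[n]['frame'][y:y+100,x:x+100,::-1],(400,400),interpolation=cv2.INTER_CUBIC) for n,x,y in(("side",180,100),("top",200,130))]
cv2.imwrite('pics/bed1.png',np.hstack(o))
E
```

```text
time_s: 5.4
position: [0.5839, -0.0724, 0.1158]
tool_rot: [[0.992, 0.129, -0.002], [0.129, -0.992, 0.001], [-0.002, -0.001, -1.0]]
ft_force: [0.9, -1.2, -1.1]
grip_width: 0.0276
5.4 [ 0.58385069 -0.07244353  0.11580542] [[0.992, 0.129, -0.002], [0.129, -0.992, 0.001], [-0.002, -0.001, -1.0]] [ 0.91879212 -1.15743157 -1.06414664]
```

View pics/bed1.png

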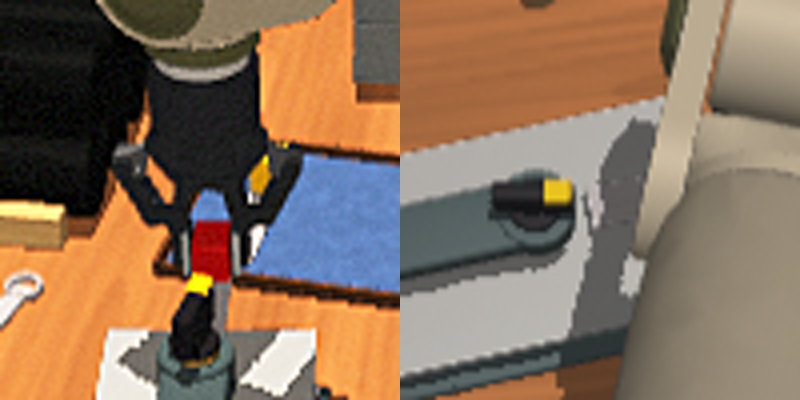

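Run:
```python
from h import *
import pickle
p,ims=pickle.load(open('ims2.pkl','rb'));t=ims['top'];s=ims['side']
f=t['frame'].astype(int)
print('V');print(f[172:196,240:258,0]);print('R-B');print((f[...,0]-f[...,2])[172:196,240:258])
u=np.array([-.1297,.9916]);S=np.array([.564,.0727])
for px in((245.5,181.5),(245.5,176.5),(246.5,187)):
    q=onz(t,[px],p[2]-.0166)[0]; r=q-p[:2]; print(px,q.round(4),'rel tcp along/perp',(r@u).round(4),(r@[u[1],-u[0]]).round(4))
# prediction of tip corners, assuming d=.0046
v=np.array([u[1],-u[0]])
for d in(.0046,-.006): print(d,proj(t,[[*(p[:2]+u*(.115-d)+v*w),p[2]-.0166] for w in(-.014,.014)]).round(1))
```

```text
V
[[179 180 179 179 180 180 180 180 180 181  94  92  93  92  93  92  92  93]
 [179 180 180 179 180 180 179 181 181 182  94  91  91  91  93  92  93  92]
 [191 191 191 180 180 179 180 181 181 181  94  93  92  92  92  92  87  93]
 [224 224 191 180 179 180 180 181 181 126  93  79  92 108 101  94  92  94]
 [231 231 189 132 181 180 176 183 189 179  96  89  93  99  96  94  94  94]
 [231 231 194 104 180 181 166 183 187 188  96  93  93  93  93  94  94  94]
 [231 231 195  79 180 181 131 183 183 182  95  94  93  94  94  94  94  94]
 [231 231 162  64 179 126  99 185 186 188  96  94  93  93  94  93  94  93]
 [156 156  88  61 180 164  95 206 184 184 166  95  93  93  94  93  91  92]
 [ 56  55  28  60 180 181  95 184 184 185 183  93  91  91  91  93  94  94]
 [ 18  18  22  45 180 181  94 134 182 184 185  95  94  94  94  94  93  94]
 [ 36  34  36  42 180 181  94  86 186 187 130  95  94  94  94  93  92  93]
 [ 43  43  43  44 181 181 164  88 186 187  96  93  94  94  94  94  93  95]
 [ 83  85  64  65 181 182 182  94 207 190  96  94 104  94  90  84  78  88]
 [ 93  94  51  72 181 182 182  95 170 144  85  8
[... 2074 characters left out ...]
   8   8   9   8   3   2   3   2   2   3   2   2   3   3]
 [ -3   6   7   8   8   9   9   8   3   4   2   3   3   3   3   3   3   3]
 [  3   5   9   8   8   8   8   5   3   3   4   3   2   3   3   4   3   3]
 [  3   7   8   8   9   9   9   8   3   3   3   2   2   3   4   3   4   7]
 [  7   8   8   9   8   8   9   5   2   3   2   3   3   3   2   2   2   8]
 [  8   8   8   8   9   8   5   2   3   3   3   2   3   3   3   3   8   8]]
(245.5, 181.5) [0.572  0.0428] rel tcp along/perp 0.1158 0.0032
(245.5, 176.5) [0.5856 0.0415] rel tcp along/perp 0.1128 0.0165
(246.5, 187) [0.5569 0.0416] rel tcp along/perp 0.1166 -0.0119
0.0046 [[249.  187.2]
 [246.6 177.2]]
-0.006 [[245.  188.1]
 [242.7 178.1]]
```

The right panel shows the blade tip edge at about (246.8,181) in image pixels. That puts it 34 mm short of the screw axis and 2 to 4 mm to +x. I shift it slightly and lower it to the bed.

```bash
python3 -m crank '[0,0,0,-0.0025,-0.0003,-0.01,0, 0,0,0,0,0,-0.008,0, 0,0,0,0,0,-0.003,0, 0,0,0,0,0,0,0, 0,0,0,0,0,0,0]'; for i in 1; do python3 -m crank '[0,0,0,0,0,-0.0007,0, 0,0,0,0,0,0,0]'; done; python3 -m crank '[0,0,0,0,0,-0.0007,0, 0,0,0,0,0,0,0]'
```

```text
time_s: 6.0
position: [0.5811, -0.0723, 0.0939]
tool_rot: [[0.992, 0.13, -0.003], [0.13, -0.992, 0.002], [-0.003, -0.002, -1.0]]
ft_force: [-0.9, 0.0, -0.7]
grip_width: 0.0274
time_s: 6.2
position: [0.581, -0.0723, 0.0933]
tool_rot: [[0.992, 0.13, -0.003], [0.13, -0.992, 0.002], [-0.003, -0.002, -1.0]]
ft_force: [0.2, 0.4, -0.7]
grip_width: 0.0273
time_s: 6.4
position: [0.581, -0.0723, 0.0925]
tool_rot: [[0.992, 0.13, -0.003], [0.13, -0.992, 0.002], [-0.003, -0.002, -1.0]]
ft_force: [-0.3, -1.1, -1.1]
grip_width: 0.0275
```

```bash
python3 -m crank '[0,0,0,0,0,-0.0005,0, 0,0,0,0,0,0,0]'; python3 -m crank '[0,0,0,0,0,-0.0005,0, 0,0,0,0,0,0,0]'
```

```text
time_s: 6.6
position: [0.581, -0.0724, 0.0924]
tool_rot: [[0.992, 0.13, -0.003], [0.13, -0.992, 0.001], [-0.003, -0.002, -1.0]]
ft_force: [-0.7, 0.1, 2.9]
grip_width: 0.0275
time_s: 6.8
position: [0.5813, -0.0725, 0.0922]
tool_rot: [[0.992, 0.13, -0.002], [0.13, -0.992, 0.001], [-0.002, -0.001, -1.0]]
ft_force: [-0.5, -0.3, 4.8]
grip_width: 0.0272
```

```bash
python3 -m crank '[0,0,0,-0.0008,0.006,0,0, 0,0,0,-0.0008,0.006,0,0, 0,0,0,-0.0008,0.006,0,0, 0,0,0,-0.0008,0.006,0,0]'; python3 -m crank '[0,0,0,-0.0008,0.006,0,0, 0,0,0,-0.0008,0.006,0,0, 0,0,0,-0.0008,0.006,0,0, 0,0,0,0,0,0,0]'
```

```text
time_s: 7.2
position: [0.5786, -0.0489, 0.0924]
tool_rot: [[0.992, 0.129, -0.0], [0.129, -0.992, -0.0], [-0.0, 0.0, -1.0]]
ft_force: [-0.1, -3.0, 6.1]
grip_width: 0.0272
time_s: 7.6
position: [0.5761, -0.0301, 0.0925]
tool_rot: [[0.992, 0.13, -0.001], [0.13, -0.992, 0.001], [-0.0, -0.001, -1.0]]
ft_force: [0.2, 2.2, 7.0]
grip_width: 0.0276
```

```bash
python3 -m crank '[0,0,0,-0.0008,0.006,0,0, 0,0,0,-0.0008,0.006,0,0, 0,0,0,-0.0008,0.006,0,0, 0,0,0,0,0,0,0, 0,0,0,0,0,0.0003,0, 0,0,0,0,0,0,0, 0,0,0,0,0,0,0]'
python3 - <<'E'
from rig import *
from h import *
import pickle
s=observe();print(s['time_s'],s['position'])
ims={n:get_image(n) for n in("side","top")};pickle.dump((s['position'],ims),open('ims3.pkl','wb'))
o=[cv2.resize(ims[n]['frame'][y:y+100,x:x+100,::-1],(400,400),interpolation=cv2.INTER_CUBIC) for n,x,y in(("side",180,120),("top",190,130))]
cv2.imwrite('pics/bed2.png',np.hstack(o))
E
```

```text
time_s: 8.3
position: [0.5737, -0.0122, 0.0925]
tool_rot: [[0.992, 0.13, -0.001], [0.13, -0.992, 0.002], [-0.001, -0.002, -1.0]]
ft_force: [1.1, 2.3, 6.3]
grip_width: 0.0279
8.3 [ 0.5736817  -0.01216376  0.09248504]
```

View pics/bed2.png

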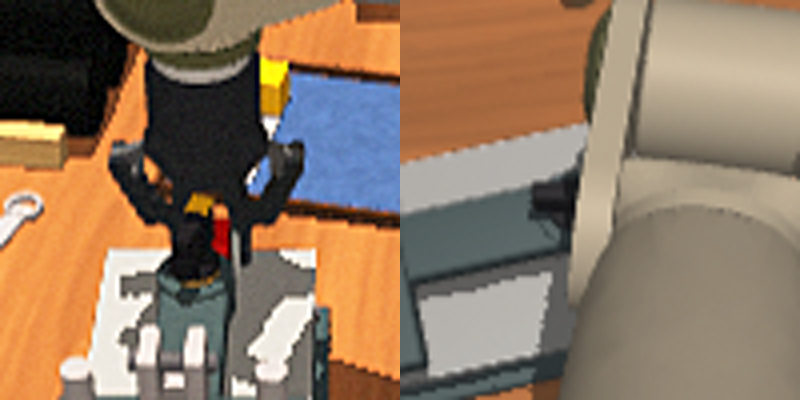

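The side crop shows the red handle just right of the wing at (222,235), with the blade going under the nose. I check this against projections.

Run:
```python
from h import *
import pickle
p,ims=pickle.load(open('ims3.pkl','rb'));s=ims['side'];t=ims['top'];p0,im2=pickle.load(open('ims2.pkl','rb'))
W=np.array(s['world_to_cam']);print('cam',(-W[:3,:3].T@W[:3,3]).round(3))
u=np.array([-.1297,.9916]);v=np.array([u[1],-u[0]])
def pt(b,a,w,z): return [*(b+u*a+v*w),z]
o=p[:2]-u*.003
cr=lambda q:((proj(s,q)-[180,120])*4+1.5).round(0)
print('handle top corners',cr([pt(o,a,w,p[2]+.0154) for a in(-.018,.018) for w in(-.014,.014)]).tolist())
print('tip corners',cr([pt(o,.115,w,p[2]-.0166) for w in(-.014,.014)]).tolist())
for S in((.564,.0727),(.561,.0727)):
    S=np.array(S);print('tip rel',(o+u*.115-S)@u,(o-S)@v,'nose top axis',cr([pt(S,0,0,.146),pt(S,-.025,0,.144),pt(S,0,-.022,.144),pt(S,0,.022,.144)]).tolist(),'mark',cr([[S[0],S[1],.186]]).tolist())
# red handle columns in frame3/frame2 side
for nm,i in(('2',im2['side']),('3',s)):
    h=cv2.cvtColor(i['frame'],cv2.COLOR_RGB2HSV).astype(int);m=((h[...,0]<6)|(h[...,0]>174))&(h[...,1]>180)&(h[...,2]>70);m[:,:220]=0;m[:100]=0;m[200:]=0;m[:,250:]=0
    ys,xs=np.nonzero(m);print(nm,'red cols',xs.min(),xs.max(),'rows',ys.min(),ys.max())
q=np.array(p0);o0=q[:2]-u*.003
print('pred frame2 handle',proj(im2['side'],[pt(o0,a,w,z) for a,z in((-.018,q[2]+.0154),(.018,q[2]+.0154),(.018,q[2]-.0166)) for w in(-.014,.014)]).round(1).tolist())
```

```text
cam [0.357 0.939 0.858]
handle top corners [[230.0, 215.0], [190.0, 215.0], [227.0, 247.0], [187.0, 246.0]]
tip corners [[221.0, 377.0], [179.0, 377.0]]
tip rel 0.026603755580404256 -0.00140645558539133 nose top axis [[196.0, 268.0], [198.0, 246.0], [230.0, 270.0], [162.0, 270.0]] mark [[193.0, 218.0]]
tip rel 0.02621465558040427 0.001568344414608562 nose top axis [[200.0, 268.0], [203.0, 246.0], [235.0, 271.0], [166.0, 270.0]] mark [[197.0, 218.0]]
2 red cols 228 237 rows 156 169
3 red cols 233 237 rows 175 183
pred frame2 handle [[237.2, 154.1], [227.5, 154.1], [236.5, 161.4], [226.6, 161.3], [236.9, 170.5], [227.2, 170.4]]
```

Projections agree with the picture: the tip is about 26 mm past the axis and about 1.5 mm off centre. I release it and go over the wing.

```bash
python3 -m crank '[0,0,0,0,0,0,50, 0,0,0,0,0,0,50, 0,0,0,0,0,0,50, 0,0,0,0,0,0,50, 0,0,0,0,0,0.02,50, 0,0,0,0,0,0.04,50, 0,0,0,0,0,0.05,50, 0,0,0,0,0,0.05,50, 0,0,-0.09,-0.0051,0.0425,0,50, 0,0,-0.09,-0.0051,0.0424,0,50, 0,0,0,0,0,-0.02,50, 0,0,0,0,0,-0.02,50, 0,0,0,0,0,0,50, 0,0,0,0,0,0,50]'
python3 - <<'E'
from rig import *
from h import *
import pickle
s=observe();print(s['time_s'],s['position'],np.round(s['wrist_torque'],3),s['q'])
ims={n:get_image(n) for n in("side","top")};pickle.dump((s['position'],ims),open('ims4.pkl','wb'))
o=[cv2.resize(ims[n]['frame'][y:y+100,x:x+100,::-1],(400,400),interpolation=cv2.INTER_CUBIC) for n,x,y in(("side",180,100),("top",190,130))]
cv2.imwrite('pics/wing.png',np.hstack(o))
i=ims['side'];p=np.array(s['position']);print(((proj(i,[p,p-[0,0,.014],p+[.021,0,-.014],p-[.021,0,.014],[.5635,.0727,.186]])-[180,100])*4+1.5).round().tolist())
T=[]
for k in range(6): get_image("side");T.append(np.r_[observe()['wrist_torque'],observe()['ft_force']])
print('noise',np.mean(T,0).round(4),np.std(T,0).round(4))
E
```

```text
time_s: 9.8
position: [0.5629, 0.0724, 0.2122]
tool_rot: [[0.999, -0.05, -0.003], [-0.05, -0.999, 0.002], [-0.003, -0.002, -1.0]]
ft_force: [0.3, 0.6, 1.1]
grip_width: 0.0425
9.8 [0.56290444 0.07241625 0.21218335] [-0.025 -0.022  0.024] [-4.66473718 25.07701333 74.66786674  0.10848498 80.44247812 -1.80728221]
[[192.0, 264.0], [193.0, 282.0], [160.0, 279.0], [227.0, 285.0], [193.0, 298.0]]
noise [-0.0111 -0.0197  0.0101 -0.3056 -0.4832  0.1068] [0.0306 0.0335 0.0452 0.4173 0.5432 0.3636]
```

View pics/wing.png

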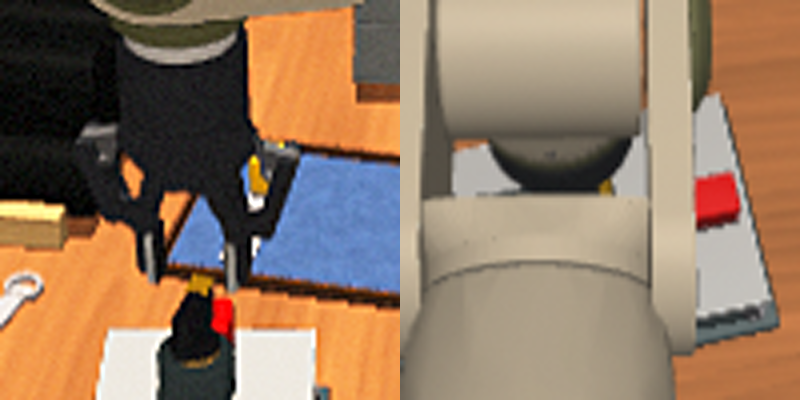

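Side crop: the jaw tips at (152,285) and (234,287) straddle the wing, with its mark at (200,283). The red gauge lies on the bed to the right of it. I descend and grip the wing.

```bash
cat > rd.py <<'E'
import sys
from rig import *
import numpy as np
n=int(sys.argv[1]) if len(sys.argv)>1 else 1
T=[]
for k in range(n):
    if k: get_image("side")
    s=observe();T.append(np.r_[s['wrist_torque'][2],s['joint_efforts'][5],s['ft_force'],s['q'][5]])
T=np.array(T);m=T.mean(0)
print(f"{s['time_s']:.2f} z{s['position'][2]*1e3:.2f} Mz{m[0]:.4f}+-{T[:,0].std():.3f} J6 {m[1]:.4f}+-{T[:,1].std():.4f} F{np.round(m[2:5],2)} q6 {m[5]:.2f}")
E
python3 rd.py 3
python3 -m crank '[0,0,0,0.0005,0,-0.02,50, 0,0,0,0,0,-0.015,50, 0,0,0,0,0,-0.006,50, 0,0,0,0,0,0,50, 0,0,0,0,0,0,50]' 20; python3 rd.py
python3 -m crank '[0,0,0,0,0,0,0, 0,0,0,0,0,0,0, 0,0,0,0,0,0,0, 0,0,0,0,0,0,0, 0,0,0,0,0,0,0]'; python3 rd.py 6
```

```text
10.30 z211.96 Mz-0.0034+-0.024 J6 -0.0000+-0.0000 F[-0.01 -0.8  -0.37] q6 -1.81
time_s: 10.8
position: [0.5636, 0.0726, 0.1715]
tool_rot: [[0.999, -0.05, -0.002], [-0.05, -0.999, 0.002], [-0.002, -0.002, -1.0]]
ft_force: [0.0, -0.3, -0.2]
grip_width: 0.043
10.80 z171.49 Mz0.0061+-0.000 J6 -0.0000+-0.0000 F[ 0.05 -0.35 -0.25] q6 -1.81
time_s: 11.3
position: [0.5653, 0.0728, 0.1719]
tool_rot: [[0.999, -0.05, 0.003], [-0.05, -0.999, 0.003], [0.003, -0.003, -1.0]]
ft_force: [8.9, 2.9, -0.6]
grip_width: 0.0128
11.55 z171.88 Mz-0.0490+-0.014 J6 -0.0488+-0.0000 F[ 8.67  2.26 -1.04] q6 -1.81
```

J6 effort is noise-free, so I'll use it for the moment. First I take off the side force.

```bash
python3 -m crank '[0,0,0,0.0017,0.0002,0,0, 0,0,0,0,0,0,0, 0,0,0,0,0,0,0]'; python3 rd.py 4
python3 -m crank '[0,0,-0.05,0,0,-0.00006,0, 0,0,-0.05,0,0,-0.00006,0, 0,0,-0.05,0,0,-0.00007,0]'; python3 rd.py; python3 -m crank '[0,0,-0.05,0,0,-0.00006,0]'; python3 rd.py; python3 -m crank '[0,0,0,0,0,0,0, 0,0,0,0,0,0,0]'; python3 rd.py 4
```

```text
time_s: 11.85
position: [0.5656, 0.0728, 0.1718]
tool_rot: [[0.999, -0.05, -0.0], [-0.05, -0.999, 0.002], [-0.0, -0.002, -1.0]]
ft_force: [2.5, 0.5, 5.9]
grip_width: 0.0123
12.00 z171.79 Mz-0.0531+-0.005 J6 -0.0515+-0.0001 F[2.51 0.84 5.42] q6 -1.77
time_s: 12.3
position: [0.5656, 0.0729, 0.1716]
tool_rot: [[0.98, -0.2, 0.0], [-0.2, -0.98, 0.003], [-0.0, -0.003, -1.0]]
ft_force: [3.2, 0.9, 5.3]
grip_width: 0.0125
12.30 z171.57 Mz0.0361+-0.000 J6 -0.6120+-0.0000 F[3.25 0.91 5.31] q6 6.91
time_s: 12.4
position: [0.5657, 0.0729, 0.1715]
tool_rot: [[0.968, -0.249, 0.0], [-0.249, -0.968, 0.003], [-0.0, -0.003, -1.0]]
ft_force: [2.4, 1.7, 5.1]
grip_width: 0.0125
12.40 z171.50 Mz0.0526+-0.000 J6 -0.6107+-0.0000 F[2.42 1.71 5.1 ] q6 9.77
time_s: 12.6
position: [0.5657, 0.0728, 0.1715]
tool_rot: [[0.969, -0.248, 0.0], [-0.248, -0.969, 0.003], [-0.0, -0.003, -1.0]]
ft_force: [2.9, 1.4, 5.3]
grip_width: 0.0126
12.75 z171.53 Mz-0.0595+-0.039 J6 -0.0486+-0.0128 F[2.74 0.88 5.29] q6 9.66
```

J6 while turning at a steady 0.5 rad/s is noise-free too (-0.611). I keep that pace and watch for a change.

```bash
cat > r.sh <<'E'
python3 rd.py
E
python3 -m crank '[0,0,-0.05,0,0,-0.00006,0, 0,0,-0.05,0,0,-0.00007,0, 0,0,-0.05,0,0,-0.00006,0, 0,0,-0.05,0,0,-0.00007,0]'>/dev/null; python3 rd.py; python3 -m crank '[0,0,-0.05,0,0,-0.00006,0, 0,0,-0.05,0,0,-0.00007,0]'>/dev/null; python3 rd.py;python3 -m crank '[0,0,-0.05,0,0,-0.00006,0]'>/dev/null; python3 rd.py;python3 -m crank '[0,0,-0.05,0,0,-0.00007,0]'>/dev/null; python3 rd.py;python3 -m crank '[0,0,-0.05,0,0,-0.00006,0]'>/dev/null; python3 rd.py;python3 -m crank '[0,0,-0.05,0,0,-0.00007,0]'>/dev/null; python3 rd.py; python3 -m crank '[0,0,-0.05,0,0,-0.00006,0]'>/dev/null; python3 rd.py
```

```text
13.15 z171.28 Mz0.0320+-0.000 J6 -0.6111+-0.0000 F[3.4  1.16 4.36] q6 21.21
13.35 z171.15 Mz0.0056+-0.000 J6 -0.6109+-0.0000 F[2.97 1.42 4.68] q6 26.93
13.45 z171.07 Mz0.0520+-0.000 J6 -0.6113+-0.0000 F[3.67 1.03 4.32] q6 29.79
13.55 z171.02 Mz0.0447+-0.000 J6 -0.6101+-0.0000 F[2.74 0.07 4.6 ] q6 32.65
13.65 z170.92 Mz0.0489+-0.000 J6 -0.6115+-0.0000 F[4.46 1.57 4.19] q6 35.51
13.75 z170.92 Mz-0.0040+-0.000 J6 -0.6112+-0.0000 F[3.7  0.55 4.76] q6 38.38
13.85 z170.82 Mz0.0429+-0.000 J6 -0.6115+-0.0000 F[3.1  1.81 5.37] q6 41.24
```

```bash
python3 -m crank '[0,0,-0.05,0,0,-0.00006,0, 0,0,-0.05,0,0,-0.00007,0]'>/dev/null; python3 rd.py; python3 -m crank '[0,0,-0.05,0,0,-0.00006,0, 0,0,-0.05,0,0,-0.00007,0]'>/dev/null; python3 rd.py;python3 -m crank '[0,0,-0.05,0,0,-0.00006,0]'>/dev/null; python3 rd.py;python3 -m crank '[0,0,-0.05,0,0,-0.00007,0]'>/dev/null; python3 rd.py
```

```text
14.05 z170.70 Mz0.0340+-0.000 J6 -0.6116+-0.0000 F[2.8  1.61 5.85] q6 46.96
14.25 z170.57 Mz0.0340+-0.000 J6 -0.6118+-0.0000 F[3.9  0.64 4.47] q6 52.69
14.35 z170.50 Mz0.0848+-0.000 J6 -0.6119+-0.0000 F[4.05 1.12 4.75] q6 55.56
14.45 z170.43 Mz0.0688+-0.000 J6 -0.6121+-0.0000 F[ 3.8  -0.13  4.8 ] q6 58.42
```

```bash
python3 -m crank '[0,0,-0.05,0,0,-0.00006,0, 0,0,-0.05,0,0,-0.00007,0]'>/dev/null; python3 rd.py; python3 -m crank '[0,0,-0.05,0,0,-0.00006,0]'>/dev/null; python3 rd.py; python3 -m crank '[0,0,-0.05,0,0,-0.00007,0]'>/dev/null; python3 rd.py
```

```text
14.65 z170.35 Mz0.0324+-0.000 J6 -0.6123+-0.0000 F[4.03 0.31 4.88] q6 64.15
14.75 z170.27 Mz0.0719+-0.000 J6 -0.6122+-0.0000 F[4.71 0.64 4.54] q6 67.02
14.85 z170.20 Mz0.0690+-0.000 J6 -0.6125+-0.0000 F[3.93 0.71 4.55] q6 69.89
```

```bash
python3 -m crank '[0,0,-0.05,0,0,-0.00006,0, 0,0,-0.05,0,0,-0.00007,0]'>/dev/null; python3 rd.py; python3 -m crank '[0,0,-0.05,0,0,-0.00006,0, 0,0,-0.05,0,0,-0.00007,0]'>/dev/null; python3 rd.py; python3 -m crank '[0,0,-0.05,0,0,-0.00006,0]'>/dev/null; python3 rd.py
```

```text
15.05 z170.06 Mz0.0644+-0.000 J6 -0.6127+-0.0000 F[2.71 0.97 4.32] q6 75.62
15.25 z169.95 Mz0.0570+-0.000 J6 -0.6130+-0.0000 F[3.26 0.2  5.28] q6 81.35
15.35 z169.88 Mz0.0860+-0.000 J6 -0.6130+-0.0000 F[4.05 0.28 3.3 ] q6 84.22
```

```bash
python3 -m crank '[0,0,-0.05,0,0,-0.00006,0]'>/dev/null; python3 rd.py; python3 -m crank '[0,0,-0.05,0,0,-0.00007,0]'>/dev/null; python3 rd.py
```

```text
15.45 z169.84 Mz0.0616+-0.000 J6 -0.6131+-0.0000 F[ 3.14 -0.46  4.96] q6 87.09
15.55 z169.75 Mz0.0184+-0.000 J6 -0.6132+-0.0000 F[ 3.66 -0.23  5.19] q6 89.96
```

```bash
python3 -m crank '[0,0,-0.05,0,0,-0.00006,0, 0,0,-0.05,0,0,-0.00007,0]'>/dev/null; python3 rd.py; python3 -m crank '[0,0,-0.05,0,0,-0.00006,0, 0,0,-0.05,0,0,-0.00007,0]'>/dev/null; python3 rd.py
```

```text
15.75 z169.62 Mz0.0704+-0.000 J6 -0.6134+-0.0000 F[ 3.86 -0.51  3.7 ] q6 95.70
15.95 z169.49 Mz-0.0132+-0.000 J6 -0.6136+-0.0000 F[3.34 0.06 4.48] q6 101.44
```

```bash
python3 -m crank '[0,0,-0.05,0,0,-0.00006,0, 0,0,-0.05,0,0,-0.00007,0]'>/dev/null; python3 rd.py; python3 -m crank '[0,0,-0.05,0,0,-0.00006,0]'>/dev/null; python3 rd.py
```

```text
16.15 z169.37 Mz0.0604+-0.000 J6 -0.6139+-0.0000 F[ 3.6  -0.98  4.68] q6 107.18
16.25 z169.29 Mz-0.0512+-0.000 J6 -0.6139+-0.0000 F[ 3.67 -0.57  4.81] q6 110.05
```

```bash
python3 -m crank '[0,0,-0.05,0,0,-0.00006,0, 0,0,-0.05,0,0,-0.00007,0]'>/dev/null; python3 rd.py; python3 -m crank '[0,0,-0.05,0,0,-0.00006,0, 0,0,-0.05,0,0,-0.00007,0]'>/dev/null; python3 rd.py
```

```text
16.45 z169.16 Mz0.0406+-0.000 J6 -0.6139+-0.0000 F[ 3.9  -1.21  4.62] q6 115.79
16.65 z169.06 Mz-0.0062+-0.000 J6 -0.6144+-0.0000 F[ 4.12 -1.47  5.19] q6 121.53
```

```bash
python3 -m crank '[0,0,-0.05,0,0,-0.00006,0, 0,0,-0.05,0,0,-0.00007,0]'>/dev/null; python3 rd.py; python3 -m crank '[0,0,-0.05,0,0,-0.00006,0, 0,0,-0.05,0,0,-0.00007,0]'>/dev/null; python3 rd.py
```

```text
16.85 z168.93 Mz0.0370+-0.000 J6 -0.6075+-0.0000 F[ 2.63 -0.84  5.21] q6 127.28
17.05 z168.87 Mz0.0857+-0.000 J6 -0.5903+-0.0000 F[ 3.09 -1.35  5.08] q6 133.02
```

The moment starts to rise at q6 ≈ 125°, and by 133° it is up 0.024 N m, about 0.14 rad past contact (6 to 11 N). I back off 0.04 rad to sit in mid-range, then let go.

```bash
python3 -m crank '[0,0,0,0,0,0,0, 0,0,0.02,0,0,0,0, 0,0,0.02,0,0,0,0, 0,0,0,0,0,0,0, 0,0,0,0,0,0,0]'; python3 rd.py
python3 -m crank '[0,0,0,0,0,0,50, 0,0,0,0,0,0,50, 0,0,0,0,0,0,50, 0,0,0,0,0,0,50, 0,0,0,0,0,0.02,50, 0,0,0,0,0,0.03,50, 0,0,0,0,0,0.03,50, 0,0,0,0,0,0,50]';python3 rd.py 4
```

```text
time_s: 17.55
position: [0.5659, 0.0724, 0.1689]
tool_rot: [[-0.71, -0.704, 0.007], [-0.704, 0.71, -0.0], [-0.005, -0.005, -1.0]]
ft_force: [3.7, -1.3, 5.6]
grip_width: 0.0125
17.55 z168.86 Mz0.0791+-0.000 J6 0.0254+-0.0000 F[ 3.72 -1.32  5.58] q6 130.61
time_s: 18.35
position: [0.5661, 0.0728, 0.2517]
tool_rot: [[-0.71, -0.704, 0.011], [-0.704, 0.71, 0.0], [-0.008, -0.008, -1.0]]
ft_force: [0.6, 0.1, -0.3]
grip_width: 0.0425
18.50 z246.89 Mz-0.0055+-0.032 J6 0.0003+-0.0003 F[ 0.19  0.26 -0.46] q6 130.62
```

```bash
python3 -m crank '[0,0,-0.1304,0.0015,-0.017,0,50, 0,0,-0.1304,0.0015,-0.017,0,50, 0,0,-0.1304,0.0015,-0.017,0,50, 0,0,-0.1304,0.0015,-0.017,0,50, 0,0,-0.1304,0.0016,-0.017,0,50, 0,0,0,0,0,-0.03,50, 0,0,0,0,0,-0.03,50, 0,0,0,0,0,0,50, 0,0,0,0,0,0,50, 0,0,0,0,0,0,50]'; python3 rd.py
```

```text
time_s: 19.5
position: [0.5731, -0.0122, 0.189]
tool_rot: [[-0.992, -0.129, 0.005], [-0.129, 0.992, -0.002], [-0.005, -0.003, -1.0]]
ft_force: [1.0, -0.6, 0.5]
grip_width: 0.0429
19.50 z189.04 Mz-0.0530+-0.000 J6 -0.0002+-0.0000 F[ 1.   -0.65  0.46] q6 159.54
```

```bash
python3 -m crank '[0.002,0.005,0,0.0004,0,-0.03,50, 0,0,0,0,0,-0.03,50, 0,0,0,0,0,-0.02,50, 0,0,0,0,0,-0.01,50, 0,0,0,0,0,-0.005,50, 0,0,0,0,0,0,50, 0,0,0,0,0,0,50]'; python3 rd.py 3
```

```text
time_s: 20.2
position: [0.5736, -0.0123, 0.094]
tool_rot: [[-0.992, -0.129, 0.0], [-0.129, 0.992, -0.0], [-0.0, -0.0, -1.0]]
ft_force: [0.4, -0.5, 0.3]
grip_width: 0.0427
20.30 z93.81 Mz-0.0131+-0.022 J6 -0.0000+-0.0000 F[-0.1  -0.08  0.21] q6 159.52
```

```bash
python3 -m crank '[0,0,0,0,0,0,0, 0,0,0,0,0,0,0, 0,0,0,0,0,0,0, 0,0,0,0,0,0,0, 0,0,0,0,0,0,0]' 40; python3 rd.py 3; python3 -m crank '[0,0,0,0,0,0.0008,0, 0,0,0,0,0,0,0]'; python3 rd.py 5
```

```text
time_s: 20.8
position: [0.5734, -0.0123, 0.0936]
tool_rot: [[-0.992, -0.129, -0.0], [-0.129, 0.992, 0.0], [0.0, 0.0, -1.0]]
ft_force: [-0.4, 1.3, 6.2]
grip_width: 0.0274
20.90 z93.57 Mz-0.0259+-0.017 J6 0.0070+-0.0001 F[-0.37  0.75  5.96] q6 159.52
time_s: 21.1
position: [0.573, -0.0123, 0.0936]
tool_rot: [[-0.992, -0.129, -0.002], [-0.129, 0.992, 0.0], [0.001, 0.001, -1.0]]
ft_force: [0.3, -0.5, 0.9]
grip_width: 0.0277
21.30 z93.60 Mz-0.0666+-0.026 J6 -0.0821+-0.0057 F[ 0.33 -0.56  1.48] q6 159.52
```

```bash
python3 -m crank '[0,0,0,0.0001,-0.001,0.0002,0]'>/dev/null; python3 rd.py; python3 -m crank '[0,0,0,0.0002,-0.001,0,0]'>/dev/null; python3 rd.py; python3 -m crank '[0,0,0,0.0001,-0.001,0,0]'>/dev/null; python3 rd.py; python3 -m crank '[0,0,0,0.0001,-0.001,0,0]'; python3 rd.py; python3 -m crank '[0,0,0,0.0002,-0.001,0,0]'>/dev/null; python3 rd.py 5
```

```text
21.40 z93.64 Mz0.0187+-0.000 J6 0.0401+-0.0000 F[ 1.12  1.84 -1.85] q6 159.42
21.50 z93.62 Mz0.0139+-0.000 J6 0.0511+-0.0000 F[-0.73  2.25  1.22] q6 159.31
21.60 z93.65 Mz0.0321+-0.000 J6 0.0407+-0.0000 F[0.21 2.04 0.16] q6 159.22
time_s: 21.7
position: [0.5733, -0.0162, 0.0936]
tool_rot: [[-0.992, -0.129, -0.002], [-0.129, 0.992, 0.001], [0.002, 0.001, -1.0]]
ft_force: [0.4, 2.2, 0.5]
grip_width: 0.0274
21.70 z93.64 Mz0.0081+-0.000 J6 0.0375+-0.0000 F[0.39 2.23 0.54] q6 159.13
22.00 z93.68 Mz0.0132+-0.025 J6 0.0318+-0.0092 F[-1.02  0.28 -1.03] q6 159.03
```

The drag is steady at about 2.1 N with no vertical load, so I draw the blade out.

```bash
python3 -m crank '[0,0,0,0.0002,-0.002,0,0, 0,0,0,0.0003,-0.002,0,0, 0,0,0,0.0003,-0.002,0,0, 0,0,0,0.0002,-0.002,0,0, 0,0,0,0.0003,-0.002,0,0]'; python3 rd.py; python3 -m crank '[0,0,0,0.0002,-0.002,0,0, 0,0,0,0.0003,-0.002,0,0, 0,0,0,0.0003,-0.002,0,0, 0,0,0,0.0002,-0.002,0,0, 0,0,0,0.0003,-0.002,0,0]'; python3 rd.py;  python3 -m crank '[0,0,0,0.0002,-0.002,0,0, 0,0,0,0.0003,-0.002,0,0, 0,0,0,0.0003,-0.002,0,0]'; python3 rd.py
```

```text
time_s: 22.5
position: [0.575, -0.0274, 0.0938]
tool_rot: [[-0.992, -0.129, -0.002], [-0.129, 0.992, 0.0], [0.002, 0.001, -1.0]]
ft_force: [-0.3, 0.0, -1.8]
grip_width: 0.0276
22.50 z93.76 Mz0.0495+-0.000 J6 0.0524+-0.0000 F[-0.26  0.04 -1.8 ] q6 158.07
time_s: 23.0
position: [0.5763, -0.0374, 0.0938]
tool_rot: [[-0.992, -0.129, -0.002], [-0.129, 0.992, 0.0], [0.002, 0.001, -1.0]]
ft_force: [0.1, 0.5, -2.2]
grip_width: 0.0276
23.00 z93.81 Mz-0.0051+-0.000 J6 0.0485+-0.0000 F[ 0.08  0.5  -2.21] q6 157.13
time_s: 23.3
position: [0.5771, -0.0434, 0.0938]
tool_rot: [[-0.992, -0.129, -0.002], [-0.129, 0.992, 0.0], [0.002, 0.001, -1.0]]
ft_force: [-0.3, 0.2, -1.1]
grip_width: 0.0277
23.30 z93.80 Mz0.0018+-0.000 J6 0.0494+-0.0000 F[-0.32  0.17 -1.15] q6 156.56
```

```bash
python3 -m crank '[0,0,0,0.0002,-0.002,0,0, 0,0,0,0.0003,-0.002,0,0, 0,0,0,0.0003,-0.002,0,0, 0,0,0,0.0002,-0.002,0,0, 0,0,0,0.0003,-0.002,0,0]'>/dev/null; python3 rd.py; python3 -m crank '[0,0,0,0.0006,-0.005,0,0, 0,0,0,0.0007,-0.005,0,0, 0,0,0,0.0006,-0.005,0,0, 0,0,0,0.0007,-0.005,0,0, 0,0,0,0.0006,-0.005,0,0, 0,0,0,0.0007,-0.005,0,0, 0,0,0,0.0006,-0.005,0,0, 0,0,0,0.0007,-0.005,0,0, 0,0,0,0,0,0,0]'; python3 rd.py 3
```

```text
23.80 z93.90 Mz0.0163+-0.000 J6 0.0421+-0.0000 F[-0.1   0.39 -0.89] q6 155.64
time_s: 24.7
position: [0.5837, -0.0939, 0.0938]
tool_rot: [[-0.992, -0.129, -0.002], [-0.129, 0.992, 0.0], [0.002, 0.0, -1.0]]
ft_force: [0.3, -0.2, -1.0]
grip_width: 0.0273
24.80 z93.77 Mz-0.0326+-0.041 J6 -0.0426+-0.0287 F[ 0.28  0.26 -0.85] q6 152.04
```

Drag was 2.1 N over the first 5 mm but only about 0.3 N after that, so the setting may be loose. I test it by pressing the blade lightly on the bed and trying to slide it back under the foot in small steps.

```bash
python3 -m crank '[0,0,0,0,0,-0.0004,0, 0,0,0,0,0,0,0]'>/dev/null; python3 rd.py 3;  python3 -m crank '[0,0,0,0,0,-0.0004,0, 0,0,0,0,0,0,0]'; python3 rd.py 3
```

```text
25.10 z93.52 Mz0.0361+-0.014 J6 0.0219+-0.0015 F[-0.69 -0.27  0.28] q6 152.04
time_s: 25.3
position: [0.5836, -0.0932, 0.0933]
tool_rot: [[-0.992, -0.129, -0.001], [-0.129, 0.992, 0.0], [0.001, 0.001, -1.0]]
ft_force: [-1.7, 0.2, 3.2]
grip_width: 0.0275
25.40 z93.29 Mz0.0628+-0.027 J6 0.0676+-0.0018 F[-1.87  0.19  3.69] q6 152.04
```

```bash
python3 -m crank '[0,0,0,-0.0008,0.006,0,0, 0,0,0,-0.0008,0.006,0,0, 0,0,0,-0.0008,0.006,0,0, 0,0,0,-0.0008,0.006,0,0, 0,0,0,-0.0008,0.006,0,0, 0,0,0,-0.0003,0.002,0,0]'; python3 rd.py; python3 -m crank '[0,0,0,-0.0002,0.0015,0,0, 0,0,0,-0.0002,0.0015,0,0]'>/dev/null; python3 rd.py; python3 -m crank '[0,0,0,-0.0002,0.0015,0,0]'>/dev/null; python3 rd.py; python3 -m crank '[0,0,0,-0.0002,0.0015,0,0]'>/dev/null; python3 rd.py
```

```text
time_s: 26.0
position: [0.5797, -0.0609, 0.0936]
tool_rot: [[-0.992, -0.13, 0.0], [-0.13, 0.992, -0.001], [0.0, -0.001, -1.0]]
ft_force: [0.8, -3.4, 5.8]
grip_width: 0.0276
26.00 z93.57 Mz-0.0154+-0.000 J6 0.0112+-0.0000 F[ 0.8  -3.35  5.81] q6 154.95
26.20 z93.55 Mz-0.0177+-0.000 J6 -0.0334+-0.0000 F[ 0.03 -3.8   5.55] q6 155.22
26.30 z93.58 Mz-0.0137+-0.000 J6 -0.0343+-0.0000 F[ 0.81 -3.66  5.86] q6 155.35
26.40 z93.57 Mz0.0137+-0.000 J6 -0.0344+-0.0000 F[ 0.43 -3.97  6.29] q6 155.49
```

```bash
python3 -m crank '[0,0,0,-0.0002,0.0015,0,0]'>/dev/null; python3 rd.py; python3 -m crank '[0,0,0,-0.0002,0.0015,0,0]'>/dev/null; python3 rd.py; python3 -m crank '[0,0,0,-0.0002,0.0015,0,0]'>/dev/null; python3 rd.py; python3 -m crank '[0,0,0,-0.0002,0.001,0,0]'>/dev/null; python3 rd.py
```

```text
26.50 z93.58 Mz-0.0360+-0.000 J6 -0.0343+-0.0000 F[-0.45 -3.86  6.66] q6 155.63
26.60 z93.58 Mz0.0025+-0.000 J6 -0.0343+-0.0000 F[ 1.13 -1.93  6.19] q6 155.77
26.70 z93.58 Mz0.0067+-0.000 J6 -0.0344+-0.0000 F[ 0.98 -2.54  6.52] q6 155.91
26.80 z93.59 Mz0.0069+-0.000 J6 -0.0192+-0.0000 F[ 0.16 -3.65  5.31] q6 156.00
```

```bash
python3 -m crank '[0,0,0,-0.0002,0.0015,0,0]'>/dev/null; python3 rd.py; python3 -m crank '[0,0,0,-0.0002,0.0015,0,0]'>/dev/null; python3 rd.py; python3 -m crank '[0,0,0,-0.0002,0.0015,0,0]'>/dev/null; python3 rd.py; python3 -m crank '[0,0,0,-0.0002,0.0015,0,0]'; python3 rd.py
```

```text
26.90 z93.57 Mz-0.0103+-0.000 J6 -0.0411+-0.0000 F[ 0.94 -4.43  5.12] q6 156.14
27.00 z93.59 Mz0.0317+-0.000 J6 -0.0363+-0.0000 F[ 0.29 -3.51  6.23] q6 156.28
27.10 z93.59 Mz-0.0061+-0.000 J6 -0.0363+-0.0000 F[ 0.49 -2.96  5.99] q6 156.42
time_s: 27.2
position: [0.5774, -0.044, 0.0936]
tool_rot: [[-0.992, -0.129, 0.0], [-0.129, 0.992, -0.001], [-0.0, -0.001, -1.0]]
ft_force: [-0.1, -4.5, 6.3]
grip_width: 0.027
27.20 z93.57 Mz-0.0024+-0.000 J6 -0.0362+-0.0000 F[-0.06 -4.46  6.28] q6 156.56
```

The tip went under the foot without resistance, so it's loose. The cause is likely the 5 N downward push from my grip on the knob, which loaded the foot while I was turning. I insert fully again, regrip the knob with vertical and side forces nulled, and tighten.

```bash
python3 -m crank '[0,0,0,-0.0008,0.005,0,0, 0,0,0,-0.0008,0.006,0,0, 0,0,0,-0.0008,0.006,0,0, 0,0,0,-0.0008,0.006,0,0, 0,0,0,-0.0008,0.006,0,0, 0,0,0,-0.0004,0.003,0,0, 0,0,0,0,0,0,0, 0,0,0,0,0,0,0]'; python3 rd.py 3
```

```text
time_s: 28.0
position: [0.5729, -0.0113, 0.0936]
tool_rot: [[-0.992, -0.13, 0.0], [-0.13, 0.992, 0.0], [-0.0, 0.0, -1.0]]
ft_force: [0.7, 0.0, 7.1]
grip_width: 0.0273
28.10 z93.59 Mz0.0346+-0.012 J6 0.0254+-0.0004 F[ 0.5  -0.45  6.34] q6 159.58
```

```bash
python3 -m crank '[0,0,0,0,0,0.0008,0, 0,0,0,0,0,0,50, 0,0,0,0,0,0,50, 0,0,0,0,0,0,50, 0,0,0,0,0,0,50, 0,0,0,0,0,0.03,50, 0,0,0,0,0,0.05,50, 0,0,0,0,0,0.05,50, 0,0,0.1304,-0.0014,0.0168,0.02,50, 0,0,0.1304,-0.0014,0.0168,0,50, 0,0,0.1304,-0.0014,0.0168,0,50, 0,0,0.1304,-0.0014,0.0167,0,50, 0,0,0.1304,-0.0014,0.0167,0,50, 0,0,0,0,0,-0.03,50, 0,0,0,0,0,0,50, 0,0,0,0,0,0,50, 0,0,0,0,0,0,50]' ; python3 rd.py 2
```

```text
time_s: 29.8
position: [0.5659, 0.0717, 0.2149]
tool_rot: [[-0.71, -0.704, -0.0], [-0.704, 0.71, -0.001], [0.001, -0.001, -1.0]]
ft_force: [-0.3, -0.4, 0.2]
grip_width: 0.0428
29.85 z214.95 Mz-0.0088+-0.017 J6 0.0026+-0.0000 F[ 0.15 -0.39 -0.04] q6 130.63
```

```bash
python3 -m crank '[0,0,0,0,0.0008,-0.02,50, 0,0,0,0,0,-0.018,50, 0,0,0,0,0,-0.007,50, 0,0,0,0,0,0,50, 0,0,0,0,0,0,50]' 20; python3 rd.py 2; python3 -m crank '[0,0,0,0,0,0,0, 0,0,0,0,0,0,0, 0,0,0,0,0,0,0, 0,0,0,0,0,0,0, 0,0,0,0,0,0,0]'; python3 rd.py 4
```

```text
time_s: 30.35
position: [0.566, 0.0727, 0.1698]
tool_rot: [[-0.71, -0.704, -0.0], [-0.704, 0.71, -0.001], [0.001, -0.001, -1.0]]
ft_force: [0.1, 0.6, -0.5]
grip_width: 0.0423
30.40 z169.94 Mz0.0224+-0.007 J6 0.0006+-0.0001 F[ 0.06  0.07 -0.53] q6 130.71
time_s: 30.9
position: [0.5656, 0.0728, 0.1694]
tool_rot: [[-0.71, -0.704, -0.001], [-0.704, 0.71, -0.001], [0.001, -0.0, -1.0]]
ft_force: [-1.3, -0.4, 4.6]
grip_width: 0.0126
31.05 z169.35 Mz-0.0310+-0.034 J6 -0.0300+-0.0005 F[-1.15 -0.26  5.23] q6 130.71
```

```bash
python3 -m crank '[0,0,0,-0.0002,0,0.0008,0, 0,0,0,0,0,0,0, 0,0,0,0,0,0,0]'>/dev/null; python3 rd.py 5
```

```text
31.55 z169.49 Mz-0.0187+-0.015 J6 -0.0323+-0.0008 F[ 2.58 -0.78 -1.37] q6 130.70
```

```bash
python3 -m crank '[0,0,0,0.0001,0,-0.0002,0, 0,0,0,0,0,0,0]'>/dev/null; python3 rd.py 4; python3 -m crank '[0,0,-0.05,0,0,-0.00006,0]'>/dev/null; python3 rd.py;  python3 -m crank '[0,0,-0.05,0,0,-0.00007,0]'>/dev/null; python3 rd.py
```

```text
31.90 z169.44 Mz-0.0369+-0.012 J6 -0.0383+-0.0002 F[ 3.35 -1.32 -0.7 ] q6 130.70
32.00 z169.39 Mz0.0452+-0.000 J6 -1.0305+-0.0000 F[ 3.4  -0.28 -1.52] q6 133.59
32.10 z169.32 Mz0.1211+-0.000 J6 -0.6144+-0.0000 F[ 3.23 -1.46 -0.99] q6 136.53
```

```bash
python3 -m crank '[0,0,-0.05,0,0,-0.00006,0]'>/dev/null; python3 rd.py;  python3 -m crank '[0,0,-0.05,0,0,-0.00007,0]'>/dev/null; python3 rd.py
```

```text
32.20 z169.27 Mz0.1388+-0.000 J6 -0.5739+-0.0000 F[ 2.97 -0.94 -0.59] q6 139.39
32.30 z169.25 Mz0.0925+-0.000 J6 -0.5629+-0.0000 F[ 3.01 -1.19 -0.31] q6 142.25
```

The moment is up 0.051 N m at q6 = 142°. Torque and angle both put the load at about 9 to 11 N, so I back off 0.1 rad for roughly 5 N and release.

```bash
python3 -m crank '[0,0,0.025,0,0,0.00003,0, 0,0,0.025,0,0,0.00003,0, 0,0,0.025,0,0,0.00003,0, 0,0,0.025,0,0,0.00003,0, 0,0,0,0,0,0,0, 0,0,0,0,0,0,0]'>/dev/null; python3 rd.py 3
python3 -m crank '[0,0,0,0,0,0,50, 0,0,0,0,0,0,50, 0,0,0,0,0,0,50, 0,0,0,0,0,0,50, 0,0,0,0,0,0.03,50, 0,0,0,0,0,0.03,50, 0,0,0,0,0,0,50, 0,0,0,0,0,0,50]';python3 rd.py 2
```

```text
33.00 z169.34 Mz0.0491+-0.032 J6 0.0321+-0.0152 F[ 4.18 -1.28  0.24] q6 136.42
time_s: 33.8
position: [0.5652, 0.0729, 0.2293]
tool_rot: [[-0.777, -0.63, -0.001], [-0.63, 0.777, -0.001], [0.001, 0.0, -1.0]]
ft_force: [-0.6, -0.8, -0.2]
grip_width: 0.0429
33.85 z228.44 Mz0.0297+-0.005 J6 0.0001+-0.0001 F[-0.04 -0.36  0.07] q6 136.42
```

```bash
python3 -m crank '[0,0,-0.1102,0.0015,-0.0168,0,50, 0,0,-0.1102,0.0016,-0.0168,0,50, 0,0,-0.1101,0.0015,-0.0168,0,50, 0,0,-0.1101,0.0016,-0.0169,0,50, 0,0,-0.1101,0.0015,-0.0169,0,50, 0,0,0,0,0,-0.04,50, 0,0,0,0,0,-0.04,50, 0,0,0,0,0,-0.03,50, 0,0,0,0,0,-0.014,50, 0,0,0,0,0,0,50, 0,0,0,0,0,0,50, 0,0,0,0,0,0,50]'; python3 rd.py 2
```

```text
time_s: 35.05
position: [0.5734, -0.0114, 0.1061]
tool_rot: [[-0.991, -0.131, -0.0], [-0.131, 0.991, 0.0], [0.0, 0.0, -1.0]]
ft_force: [-0.2, -0.8, -0.9]
grip_width: 0.0427
35.10 z106.16 Mz0.0180+-0.001 J6 0.0001+-0.0000 F[ 0.16 -0.71 -0.63] q6 159.54
```

```bash
python3 -m crank '[0,0,0,0,0,-0.008,50, 0,0,0,0,0,-0.0037,50, 0,0,0,0,0,0,50, 0,0,0,0,0,0,50]'>/dev/null; python3 rd.py; python3 -m crank '[0,0,0,0,0,0,0, 0,0,0,0,0,0,0, 0,0,0,0,0,0,0, 0,0,0,0,0,0,0, 0,0,0,0,0,0,0]' 40; python3 rd.py 3; python3 -m crank '[0,0,0,0,0,0.0007,0, 0,0,0,0,0,0,0]'>/dev/null; python3 rd.py 5
```

```text
35.50 z93.48 Mz-0.0035+-0.000 J6 0.0001+-0.0000 F[-0.3   0.37  0.52] q6 159.54
time_s: 36.0
position: [0.5732, -0.0114, 0.0938]
tool_rot: [[-0.991, -0.13, -0.001], [-0.13, 0.991, 0.0], [0.001, 0.0, -1.0]]
ft_force: [-0.1, -0.3, 3.8]
grip_width: 0.0272
36.10 z93.85 Mz-0.0153+-0.029 J6 -0.0012+-0.0004 F[-0.29 -0.17  3.94] q6 159.54
36.50 z94.01 Mz-0.1078+-0.014 J6 -0.1300+-0.0089 F[ 1.64 -0.11 -2.3 ] q6 159.54
```

```bash
python3 -m crank '[0,0,0,0,0,-0.0003,0, 0,0,0,0,0,0,0]'>/dev/null; python3 rd.py 4;  python3 -m crank '[0,0,0,0.0001,-0.001,0,0]'>/dev/null; python3 rd.py; python3 -m crank '[0,0,0,0.0002,-0.001,0,0]'>/dev/null; python3 rd.py; python3 -m crank '[0,0,0,0.0001,-0.001,0,0]'>/dev/null; python3 rd.py; python3 -m crank '[0,0,0,0.0001,-0.001,0,0]'; python3 rd.py
```

```text
36.85 z93.94 Mz-0.1385+-0.023 J6 -0.1280+-0.0029 F[ 1.67 -0.51 -2.32] q6 159.54
36.95 z93.87 Mz-0.0226+-0.000 J6 0.0013+-0.0000 F[-0.16  3.71 -0.69] q6 159.44
37.05 z93.87 Mz-0.0068+-0.000 J6 0.0495+-0.0000 F[-1.25  3.92 -1.18] q6 159.33
37.15 z93.86 Mz0.0664+-0.000 J6 0.0514+-0.0000 F[-0.61  3.61 -2.04] q6 159.23
time_s: 37.25
position: [0.5733, -0.0151, 0.0939]
tool_rot: [[-0.991, -0.131, -0.003], [-0.131, 0.991, 0.001], [0.002, 0.001, -1.0]]
ft_force: [-0.2, 3.3, -1.4]
grip_width: 0.0273
37.25 z93.87 Mz-0.0538+-0.000 J6 0.0549+-0.0000 F[-0.18  3.29 -1.35] q6 159.14
```

Drag is now about 4 N. I lower the grip a hair so it doesn't lift the blade, and draw on, watching the drag through the window.

```bash
python3 -m crank '[0,0,0,0.0002,-0.002,-0.0002,0, 0,0,0,0.0003,-0.002,0,0]'>/dev/null; python3 rd.py; python3 -m crank '[0,0,0,0.0003,-0.002,0,0, 0,0,0,0.0002,-0.002,0,0]'>/dev/null; python3 rd.py; python3 -m crank '[0,0,0,0.0003,-0.0015,0,0]'>/dev/null; python3 rd.py;  python3 -m crank '[0,0,0,0.0002,-0.0015,0,0]'>/dev/null; python3 rd.py; python3 -m crank '[0,0,0,0.0002,-0.0015,0,0]'>/dev/null; python3 rd.py; python3 -m crank '[0,0,0,0.0002,-0.0015,0,0]'; python3 rd.py
```

```text
37.45 z93.86 Mz0.0339+-0.000 J6 0.0797+-0.0000 F[-1.11  4.4   0.71] q6 158.75
37.65 z93.86 Mz0.0570+-0.000 J6 0.0623+-0.0000 F[-1.    5.21  0.72] q6 158.37
37.75 z93.86 Mz0.0520+-0.000 J6 0.0616+-0.0000 F[-0.61  4.76  1.26] q6 158.23
37.85 z93.84 Mz-0.0184+-0.000 J6 0.0571+-0.0000 F[-0.66  4.92  1.8 ] q6 158.09
37.95 z93.84 Mz0.0107+-0.000 J6 0.0567+-0.0000 F[-1.44  5.16  1.69] q6 157.95
time_s: 38.05
position: [0.5755, -0.0295, 0.0938]
tool_rot: [[-0.991, -0.131, -0.002], [-0.131, 0.991, 0.0], [0.002, 0.0, -1.0]]
ft_force: [-0.3, 4.3, 2.0]
grip_width: 0.0273
38.05 z93.84 Mz-0.0190+-0.000 J6 0.0546+-0.0000 F[-0.33  4.27  2.05] q6 157.81
```

```bash
python3 -m crank '[0,0,0,0.0002,-0.002,0,0, 0,0,0,0.0003,-0.002,0,0]'>/dev/null; python3 rd.py; python3 -m crank '[0,0,0,0.0002,-0.002,0,0, 0,0,0,0.0003,-0.002,0,0]'>/dev/null; python3 rd.py; python3 -m crank '[0,0,0,0.0003,-0.002,0,0, 0,0,0,0.0002,-0.002,0,0]'>/dev/null; python3 rd.py; python3 -m crank '[0,0,0,0.0003,-0.002,0,0, 0,0,0,0.0002,-0.002,0,0, 0,0,0,0.0003,-0.002,0,0, 0,0,0,0.0003,-0.002,0,0, 0,0,0,0.0002,-0.002,0,0, 0,0,0,0.0003,-0.002,0,0]'>/dev/null; python3 rd.py;python3 -m crank '[0,0,0,0.0006,-0.005,0,0, 0,0,0,0.0007,-0.005,0,0, 0,0,0,0.0006,-0.005,0,0, 0,0,0,0.0007,-0.005,0,0, 0,0,0,0.0006,-0.005,0,0, 0,0,0,0.0007,-0.005,0,0, 0,0,0,0.0006,-0.005,0,0, 0,0,0,0.0007,-0.005,0,0]'; python3 rd.py
```

```text
38.25 z93.84 Mz0.0189+-0.000 J6 0.0681+-0.0000 F[-1.15  4.3   2.28] q6 157.43
38.45 z93.83 Mz-0.0088+-0.000 J6 0.0670+-0.0000 F[-0.81  4.72  3.16] q6 157.05
38.65 z93.84 Mz-0.0120+-0.000 J6 0.0572+-0.0000 F[-0.49  3.65  3.56] q6 156.67
39.25 z93.79 Mz0.0033+-0.000 J6 0.0464+-0.0000 F[-0.37  2.42  3.15] q6 155.56
time_s: 40.05
position: [0.5838, -0.0938, 0.0937]
tool_rot: [[-0.991, -0.131, -0.002], [-0.131, 0.991, 0.0], [0.002, 0.001, -1.0]]
ft_force: [-0.1, 0.7, 2.8]
grip_width: 0.0277
40.05 z93.66 Mz0.0313+-0.000 J6 0.1050+-0.0000 F[-0.15  0.74  2.85] q6 151.93
```

```bash
python3 -m crank '[0,0,0,0.0006,-0.005,0.01,0, 0,0,0,0,-0.01,0.03,0, 0,0,0,0,0,0.04,0, 0,0,-0.065,-0.015,-0.0352,0,0, 0,0,-0.066,-0.015,-0.0352,0,0, 0,0,0,-0.015,-0.0352,0,0, 0,0,0,-0.015,-0.0352,0,0, 0,0,0,-0.015,-0.035,0,0, 0,0,0,-0.0149,-0.035,0,0, 0,0,0,0,0,-0.04,0, 0,0,0,0,0,-0.04,0, 0,0,0,0,0,-0.02,0, 0,0,0,0,0,0,0, 0,0,0,0,0,0,0, 0,0,0,0,0,0,0]';python3 rd.py
python3 - <<'E'
from rig import *
from h import *
o=[cv2.resize(get_image(n)['frame'][y:y+100,x:x+100,::-1],(400,400),interpolation=cv2.INTER_CUBIC) for n,x,y in(("side",210,90),("top",310,140))]
cv2.imwrite('pics/tray.png',np.hstack(o))
E
```

```text
time_s: 41.55
position: [0.4951, -0.3198, 0.0755]
tool_rot: [[-1.0, -0.0, 0.0], [-0.0, 1.0, -0.002], [-0.0, -0.002, -1.0]]
ft_force: [0.2, -0.9, -0.3]
grip_width: 0.0274
41.55 z75.52 Mz-0.0067+-0.000 J6 -0.0017+-0.0000 F[ 0.23 -0.85 -0.34] q6 135.68
```

View pics/tray.png

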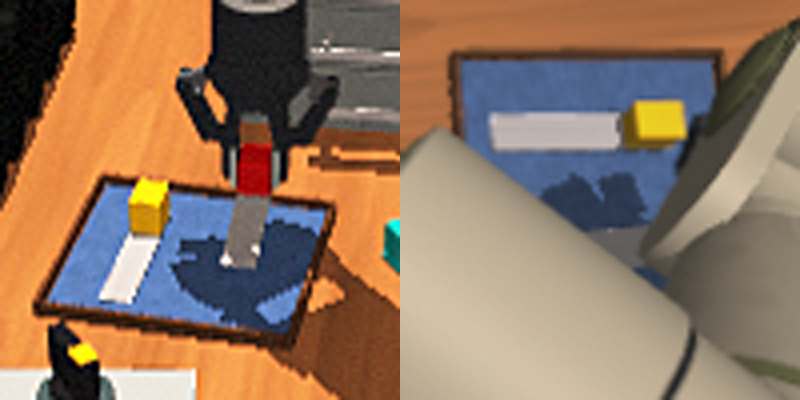

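The red gauge hangs level over its old place, with the handle at (255,170) and tip at (240,262) in the side crop, clear of the rim and the yellow gauge. I lower it, release and check.

```bash
python3 -m crank '[0,0,0,0,0,-0.025,0, 0,0,0,0,0,-0.015,0, 0,0,0,0,0,-0.007,0, 0,0,0,0,0,0,0, 0,0,0,0,0,0,0]'; python3 -m crank '[0,0,0,0,0,-0.001,0, 0,0,0,0,0,0,0]';  python3 -m crank '[0,0,0,0,0,-0.0008,0, 0,0,0,0,0,0,0]'
```

```text
time_s: 42.15
position: [0.4949, -0.3195, 0.0276]
tool_rot: [[-1.0, -0.0, -0.001], [-0.0, 1.0, -0.001], [0.001, -0.001, -1.0]]
ft_force: [0.5, -0.7, -1.1]
grip_width: 0.0273
time_s: 42.35
position: [0.4948, -0.3194, 0.0266]
tool_rot: [[-1.0, 0.0, -0.001], [0.0, 1.0, -0.0], [0.001, -0.0, -1.0]]
ft_force: [-0.4, 1.2, 5.1]
grip_width: 0.0273
time_s: 42.55
position: [0.4948, -0.3195, 0.0266]
tool_rot: [[-1.0, 0.0, -0.0], [0.0, 1.0, -0.001], [0.0, -0.001, -1.0]]
ft_force: [-2.2, 1.0, 12.9]
grip_width: 0.0275
```

```bash
python3 -m crank '[0,0,0,0,0,0.001,0, 0,0,0,0,0,0,50, 0,0,0,0,0,0,50, 0,0,0,0,0,0,50, 0,0,0,0,0,0,50, 0,0,0,0,0,0.03,50, 0,0,0,0,0,0.05,50, 0,0,0,0,0,0.05,50, 0,0,0,-0.03,-0.01,0.05,50, 0,0,0,-0.05,0,0.02,50, 0,0,0,-0.05,0,0,50, 0,0,0,0,0,0,50, 0,0,0,0,0,0,50]'
python3 - <<'E'
from rig import *
from h import *
s=observe();print(s['time_s'],s['ft_force'],s['grip_width'])
t=get_image("top");sd=get_image("side")
o=[cv2.resize(i['frame'][y:y+100,x:x+100,::-1],(400,400),interpolation=cv2.INTER_CUBIC) for i,x,y in((sd,210,90),(t,310,140))]
cv2.imwrite('pics/end.png',np.hstack(o))
h=cv2.cvtColor(sd['frame'],cv2.COLOR_RGB2HSV).astype(int)
mm,c,st=blob((h[...,1]<40)&(h[...,2]>130),(270,160));r=rect(sd,mm,.009);print('side blade red',c,*r[:3],r[3].tolist(),'(start centre 493.6 -247.8)')
mm,c,st=blob((h[...,1]<40)&(h[...,2]>130),(243,158));r=rect(sd,mm,.009);print('side blade yel',c,*r[:3],'(start 586 -251.9)')
E
```

```text
time_s: 43.85
position: [0.3723, -0.3278, 0.2171]
tool_rot: [[-1.0, 0.002, -0.001], [0.002, 1.0, 0.0], [0.001, 0.0, -1.0]]
ft_force: [0.8, 0.3, -0.8]
grip_width: 0.0427
43.85 [ 0.8252768   0.34849318 -0.77003106] 0.04270755457475965
side blade red [271.76223776 160.86013986] [ 489.1 -246.4] [99.6 27.8] 89.82499694824219 [[475.1000061035156, -296.20001220703125], [502.8999938964844, -296.29998779296875], [503.20001220703125, -196.60000610351562], [475.3999938964844, -196.60000610351562]] (start centre 493.6 -247.8)
side blade yel [242.90647482 157.53956835] [ 586.1 -252. ] [97.4 28.5] 85.44560241699219 (start 586 -251.9)
```

View pics/end.png

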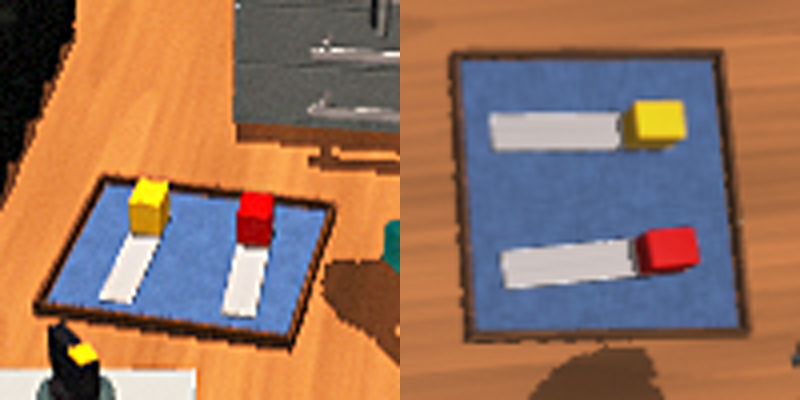

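Both gauges lie flat in the tray inside the rim: the red one within 5 mm of where it started, the yellow one unmoved. I hand in.

```bash
python3 -c "
from rig import *
print(close_job())"
```

```text
the job is handed in; nothing more can be done
None
```

I set the screw to a light drag on the red 4 mm blade, drew the blade out, laid the gauge back in its tray and handed the job in at about 44 s. The job was handed in without a verdict, so the foot load is my estimate and was not confirmed.

- **First setting failed:** On the first draw the drag fell from about 2.1 N to about 0.3 N, and the blade then slid back under the foot without resistance. My grip had been pressing the knob down by about 5 N, which gave a false reading of contact. The judged steps 2 and 3 therefore rest on the second setting.
- **Second setting:** I inserted the blade again to about 26 mm past the axis and turned with the vertical force near zero. About 3 N of side force stayed on the knob. I tightened to about 10 N by moment and angle, then backed off 0.1 rad.
- **Draw:** The pull was 3.5–5 N from about 26 mm past the screw's axis until the tip was 6 mm short of it. Part of that, 1–2 N, was bed friction from the grip pressing the blade down. I put the foot load at about 4 N.
- **Last pictures:** The red gauge lies flat and released inside the tray rim, within 5 mm of where it started. The yellow gauge has not moved, and the gripper is clear of everything. I did not check the bottle, bowl, corks, wrench or grease jar at the end, but the arm stayed clear of them and no contact showed in the forces.
- **Not measured:** I could not measure the final screw height to the 0.1 mm the limits call for.
- **Camera disagreement:** The side and top views differed by about 10 mm in y at the tray. I used the top view and confirmed it by the grips.

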